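Turn the culture dishes lid-down and stack them in the incubation cradle

ROBOT

A 6-joint arm with a two-finger parallel gripper is mounted at the origin on the work surface. World frame = base frame: x ahead of the robot, y to its left, z up, the work surface at z = 0. Lengths are in m, angles in rad, forces in N, time in s.
With the tool pointing down it reaches from about 0.4 to 0.825 m from the base axis. Payload 7 kg.
Tool frame: the origin (TCP) lies on the centre line of the jaws, within the pads' length; the fingertips stand 22 mm ahead of it and the grasp point (between the pads) lies 3 mm ahead of it (arm.tcp_to_tips is the distance from the TCP to the fingertips, in m); z points along the fingers, y is the line along which they close (so a half turn about z gives the same grasp; the last joint's range is limited). The gripper opens to 88 mm and grips with 3 to 60 N. Pads are 19 mm wide; open, the fingers measure 130 mm over their backs; the gripper's body (78 mm by 193 mm) begins 47 mm behind the grasp point.
Start: joints at [-0.82, 0.359, 0.012, 0, -1.224, -0.288], TCP at [0.301, -0.604, 0.249] pointing down, gripper open.
Joint ranges: [-3.07, 3.07], [-1.43, 2.12], [-1.02, 1.25], [-3.03, 1.67], [-3.05, -0], [-3.03, 3.03]. Speed limits (rad/s): [2.39, 2.39, 3.01, 3.14, 3.14, 3.14].

INTERFACE

Orientations are given as [roll, pitch, yaw] about the fixed x, y, z axes, in that order (R = Rz(yaw) Ry(pitch) Rx(roll)).
In Python, from station import arm gives the robot as it stands.
- The arm moves only by the tool jog_arm, never from a script. Its argument "targets" is a list of rows, each an object of numbers: "dx", "dy", "dz": the shift along the tool's x, y, z in mm; "rx", "ry", "rz": the turn, a rotation vector about the tool's x, y, z in rad; "gripper": the closure, from 0 (fully open) to 1 (shut). In form: [{"dx": .., "dy": .., "dz": .., "rx": .., "ry": .., "rz": .., "gripper": ..}, ...]. A call has exactly 8 rows; each row is the pose to reach, as a shift and turn from the pose commanded when the call began, along the tool's axes at that moment; what a row does not reach only later rows make up. A row lasts 1/12 s, in which the tool goes at most 41.7 mm and 7.16 degrees, less where a joint would pass 70% of its speed; a pose out of reach is approached as far as the arm can. A call with a gripper value outside its range is refused whole. The fingers move at their own pace and stop on an object; "force" is the grip in N (left out, the last holds). Time passes only in rows, so rows that repeat a pose let the fingers close, or fill a call up. It gives the time, the measured TCP pose, the force, the opening and the grip force at its end, in the units of the state.
- arm.get_state(): the state, without advancing time (a new reading comes with each control period).
- arm.grab_frame(name): name is "scene" or "top"; returns a dict with "frame" (384x512x3 uint8, red, green, blue), "z_map" (384x512 float32, m along the optical axis (not along the pixel's ray), 0 where there is no reading), "fx", "fy", "cx", "cy" (pixels), "distortion" ([k1, k2, p1, p2, k3] as OpenCV has them; the pictures are not rectified), "view" (4x4, takes a point from world to camera coordinates). Camera axes: x right, y down, z forward; pixel columns grow to the right and rows downward; lengths in m; the calibration is good to about 2 mm. A picture is of the moment at which its call begins.
- arm.job_done(): hands the job in; it is judged then, once.
The state is a dict: "t": time; "q": joint angles; "qd": joint speeds; "joint_efforts": joint torques, N m; "eef_pos": TCP position; "ee_rot": TCP orientation; "force": force on the tool from outside, world axes, zero at the start; "moment": the same for the moment, N m; "width": finger opening in m; "gripper_force": force on a finger pad.
Only numpy, scipy, OpenCV 4.12 (cv2) and the standard library are available. Lean on these libraries where they do the work, as an engineer would, in place of code of your own. Each camera call takes 0.05 s, during which the arm holds its last target. There are 200 camera calls.

TASK

The two lidded culture dishes on the sloping rack must go into the incubator upside down. Turn each one over without letting its lid come off, and stack them both lid-down on the sloping bed of the cradle, slid gently under the overhanging toe; the first dish pushes the sliding foot all the way down to its stop, and both end up resting fully home against the foot. Do not drop the dishes or press them hard on the cradle or on each other, and leave the bottles and the jar alone.

Things in the scene. Friction and masses are not known exactly. Their poses are not given: they have to be found in the camera images.
- rack_bed: Fixed aluminium rack (right), sloping 58 deg below level. Origin on the slope midway between two nests, 92 mm up; z square to the slope (up, away from robot), x down the slope, y level. Nests at y = -65 and +65 mm: tongues 40 mm wide, x -22 to +36, 6 mm thick, legs beneath. An 18 mm high fence with its face at x = +30 mm carries the dishes; up the slope and beside the tongues all is open.
- cradle_bed: Fixed cradle (left), one tongue 40 mm wide, x -22 to +58, sloping 58 deg below level. Origin on the slope under the centre of a dish that is home, 92 mm up; z square to the slope (up, away from robot), x down it, y level. A fixed toe 36 mm wide, underside 54 mm above the slope, reaches from a post at x = +50 back to +20 mm, so overhangs two stacked dishes (48 mm) by 10 mm. Open up the slope (-x).
- foot (a joint): Position of the sliding grey foot of the cradle: 0 = down at its stop (home), up to 0.03 m = pushed up the slope. It stays where it is left; about 4 N of friction must be overcome to push it down, then the stop is felt as a sudden rise of force.
- foot_tip (a point): Middle of the foot's shallow vee, 24.5 mm above the slope, 30 mm down-slope of the centre of a dish resting in the vee; moves with the foot, at x = +30 mm of cradle_bed when home. The foot is 46 mm high, two upright facets at +-20 deg touch a 60 mm dish; it fits under the toe.
- dish_a: White base of a closed round dish, 60 mm across, 15 mm high, 50-100 g. Origin at the centre of its underside, z towards its lid. Closed it is 24 mm thick, flush outside, seam 15 mm up: pads 22 mm wide centred 12 mm up hold both parts. Starts lid up in a nest of the rack, flat on the slope, rim on the fence, up to 8 mm sideways of the nest's middle (centre at x = 0 of rack_bed).
- lid_a: Grey lid of dish_a, 60 mm across, 9 mm thick, 30 g nominal. Origin at the centre of the seam face, z away from the base. It is loose: a spigot 49 mm across and 4 mm deep drops into the base with about 1.5 mm of play all round, nothing clips.
- rim_a (a point): Centre of the rim of dish_a, 15 mm above its underside; the origin of lid_a lies here when the dish is closed.
- dish_b: White base of the other dish, exactly like dish_a, in the other nest.
- lid_b: Grey lid of dish_b, exactly like lid_a.
- rim_b (a point): Centre of the rim of dish_b, 15 mm above its underside; the origin of lid_b lies here when that dish is closed.
- amber_bottle: Bystander: amber bottle, 60 mm across, 150 mm tall, standing; origin at the centre of its underside.
- white_bottle: Bystander: white bottle, 50 mm across, 130 mm tall, standing; origin at the centre of its underside.
- cream_jar: Bystander: glass jar with black cap, 60 mm across, 50 mm tall, standing; origin at the centre of its underside.

How it is judged:
On the way:
1. a first dish lies lid-down and closed on the cradle's bed, pushed with the foot to its stop (value of joint foot below 0.002 m and ((angle between dish_a's own z axis and vertical above 2 rad and angle between the z axis of dish_a and the z axis of cradle_bed, either way round below 0.1 rad and z of dish_a in the frame of cradle_bed between 0.021 and 0.027 m and x of dish_a in the frame of cradle_bed between -0.004 and 0.004 m and y of dish_a in the frame of cradle_bed between -0.005 and 0.005 m and distance between rim_a and lid_a below 0.004 m) or (angle between dish_b's own z axis and vertical above 2 rad and angle between the z axis of dish_b and the z axis of cradle_bed, either way round below 0.1 rad and z of dish_b in the frame of cradle_bed between 0.021 and 0.027 m and x of dish_b in the frame of cradle_bed between -0.004 and 0.004 m and y of dish_b in the frame of cradle_bed between -0.005 and 0.005 m and distance between rim_b and lid_b below 0.004 m))), for 0.2 s.
At the end, for the whole second after the job is handed in: Both dishes closed (lid within 4 mm), lid-down and flat (0.1 rad), stacked in either order on the cradle's bed: centres within 4 mm along and 5 mm across the slope of home, upper faces 21-27 and 44-52 mm above it; foot within 2 mm of its stop; all still, bystanders upright (value of joint foot below 0.002 m and ((angle between each of dish_a, dish_b's own z axis and vertical above 2 rad and angle between the z axis of each of dish_a, dish_b and the z axis of cradle_bed, either way round below 0.1 rad and z of dish_a in the frame of cradle_bed between 0.021 and 0.027 m and x of dish_a in the frame of cradle_bed between -0.004 and 0.004 m and y of dish_a in the frame of cradle_bed between -0.005 and 0.005 m and distance between rim_a and lid_a below 0.004 m and z of dish_b in the frame of cradle_bed between 0.044 and 0.052 m and x of dish_b in the frame of cradle_bed between -0.004 and 0.004 m and y of dish_b in the frame of cradle_bed between -0.005 and 0.005 m and distance between rim_b and lid_b below 0.004 m) or (angle between each of dish_b, dish_a's own z axis and vertical above 2 rad and angle between the z axis of each of dish_b, dish_a and the z axis of cradle_bed, either way round below 0.1 rad and z of dish_b in the frame of cradle_bed between 0.021 and 0.027 m and x of dish_b in the frame of cradle_bed between -0.004 and 0.004 m and y of dish_b in the frame of cradle_bed between -0.005 and 0.005 m and distance between rim_b and lid_b below 0.004 m and z of dish_a in the frame of cradle_bed between 0.044 and 0.052 m and x of dish_a in the frame of cradle_bed between -0.004 and 0.004 m and y of dish_a in the frame of cradle_bed between -0.005 and 0.005 m and distance between rim_a and lid_a below 0.004 m)) and linear speed of each of dish_a, dish_b, lid_a, lid_b below 0.02 m/s and angle between each of amber_bottle, white_bottle, cream_jar's own z axis and vertical below 0.1 rad); the robot touches nothing.
It fails at once if the lid came off a dish (more than 6 mm out of its seat) (distance between rim_a and lid_a above 0.006 m or distance between rim_b and lid_b above 0.006 m).
It fails at once if a dish was pressed on the cradle, its foot or the other dish with more than 40 N (contact force between any of dish_a, lid_a, dish_b, lid_b and cradle_bed above 40 N or contact force between any of dish_a, lid_a and dish_b above 40 N or contact force between any of dish_a, lid_a and lid_b above 40 N).
It fails at once if a dish was dropped (moving over 0.5 m/s with the fingers off it) ((linear speed of dish_a above 0.5 m/s and contact force between the fingers and dish_a below 0.05 N) or (linear speed of dish_b above 0.5 m/s and contact force between the fingers and dish_b below 0.05 N)).
It fails at once if a bystander was moved more than 20 mm (distance of any of amber_bottle, white_bottle, cream_jar from where it was at the start of the episode above 0.02 m).
It also fails if it takes over 61 s, if anything falls off the work surface, if the arm or the gripper's body presses on something with over 40 N, if the wrist force passes 120 N, or if a joint passes its speed limit or range.

## Working session

There is one attempt and no reset: what is moved stays moved. The work goes in short steps, Python scripts to look and compute and a tool call to move; the robot and the scene stay as the last step left them, time stands still between calls to the robot, and variables do not carry over. Pictures are saved under pics/ and viewed, at most 10 in all, crops included, and the job is handed in when it is done.

Besides the shell and the picture viewer there is one more tool, called after "Emit:" by a JSON object that holds its "fn" and its "kwargs". jog_arm: Moves the arm, as the interface text tells. Its arguments: {"type":"object","properties":{"targets":{"type":"array","items":{"type":"object","properties":{"dx":{"type":"number"},"dy":{"type":"number"},"dz":{"type":"number"},"rx":{"type":"number"},"ry":{"type":"number"},"rz":{"type":"number"},"gripper":{"type":"number"}}}},"force":{"type":"number"}},"required":["targets"]}

```bash
mkdir -p pics; ls; python3 - <<'E'
from station import arm
import numpy as np, cv2
for n in ("scene","top"):
    f=arm.grab_frame(n); np.savez(f"{n}.npz",**{k:np.array(v) for k,v in f.items()})
    cv2.imwrite(f"pics/{n}0.png",f["frame"][:,:,::-1])
    V=np.array(f["view"]); print(n,f["fx"],f["fy"],f["cx"],f["cy"],f["distortion"]); print(np.round(V,3)); print("cam",-V[:3,:3].T@V[:3,3])
s=arm.get_state(); print({k:np.round(v,3) for k,v in s.items()}); print(arm.tcp_to_tips)
E
```

```text
pics
scene 358.2118446653924 358.2118446653924 261.9568810569494 194.61640040323996 [-0.04821385  0.          0.          0.          0.        ]
[[-0.567  0.824  0.002  0.387]
 [ 0.589  0.407 -0.698 -0.285]
 [-0.576 -0.394 -0.716  1.477]
 [ 0.     0.     0.     1.   ]]
cam [1.23793041 0.37983914 0.85685365]
top 478.8447755107418 478.8447755107418 248.83248873243787 201.24484727555304 [0.0278576 0.        0.        0.        0.       ]
[[-0.021 -1.     0.    -0.031]
 [-0.976  0.021 -0.216  0.632]
 [ 0.216 -0.005 -0.976  1.131]
 [ 0.     0.     0.     1.   ]]
cam [ 0.37215577 -0.03831284  1.24076628]
{'t': np.float64(0.1), 'q': array([-0.82 ,  0.359,  0.011, -0.   , -1.224, -0.288]), 'qd': array([-0.   , -0.001,  0.003,  0.002,  0.   ,  0.   ]), 'joint_efforts': array([-1.0000e-03, -5.8416e+01,  2.9375e+01,  7.0160e+00,  1.0000e-02,
       -0.0000e+00]), 'eef_pos': array([ 0.301, -0.604,  0.248]), 'ee_rot': array([ 3.14 , -0.   , -2.679]), 'force': array([ 0.757, -0.873, -0.518]), 'moment': array([ 0.035,  0.045, -0.002]), 'gripper_force': np.float64(0.0), 'width': np.float64(0.087)}
0.022
```

View pics/scene0.png

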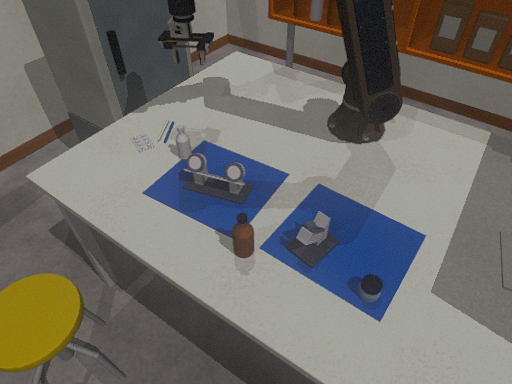

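View pics/top0.png

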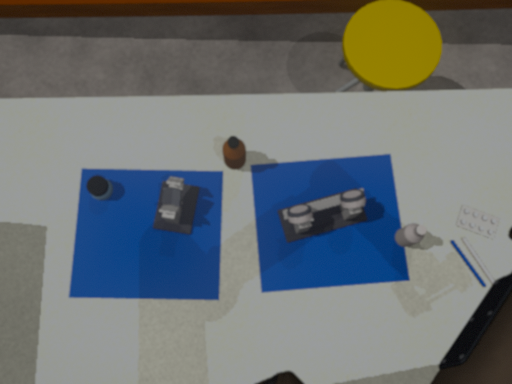

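```bash
cat > h.py <<'E'
import numpy as np, cv2
from scipy.spatial.transform import Rotation as Ro
def cam(d):
    K=np.array([[float(d["fx"]),0,float(d["cx"])],[0,float(d["fy"]),float(d["cy"])],[0,0,1]])
    return K,np.array(d["distortion"],float),np.array(d["view"],float)
def cloud(d):
    K,D,V=cam(d); z=np.array(d["z_map"]); v,u=np.mgrid[:384,:512]
    p=cv2.undistortPoints(np.stack([u,v],-1).reshape(-1,1,2).astype(float),K,D).reshape(384,512,2)
    P=np.dstack([p*z[...,None],z]); W=(P-V[:3,3])@V[:3,:3]
    W[z==0]=np.nan; return W
def proj(d,P):
    K,D,V=cam(d); return cv2.projectPoints(np.atleast_2d(P).astype(float),V[:3,:3],V[:3,3],K,D)[0].reshape(-1,2)
E
python3 - <<'E'
from h import *
s=np.load("scene.npz"); t=np.load("top.npz")
a=cv2.resize(s["frame"][140:275,170:350,::-1],None,fx=4,fy=4,interpolation=cv2.INTER_CUBIC)
cv2.imwrite("pics/sc.png",a)
b=cv2.resize(t["frame"][160:260,150:380,::-1],None,fx=3.4,fy=3.4,interpolation=cv2.INTER_CUBIC)
cv2.imwrite("pics/tc.png",b)
for n,d in(("scene",s),("top",t)):
    W=cloud(d)
    for nm,(y0,y1) in dict(rack=(-.32,-.05),cradle=(.05,.3)).items():
        m=(W[...,2]>.02)&(W[...,0]>.35)&(W[...,0]<.75)&(W[...,1]>y0)&(W[...,1]<y1)
        print(n,nm,m.sum(),np.round(np.nanmin(W[m],0),3),np.round(np.nanmax(W[m],0),3))
    m=(abs(W[...,2])<.03)&(abs(W[...,0]-.4)<.1)&(abs(W[...,1])<.05); print("table z",np.nanmedian(W[m][:,2]),np.nanstd(W[m][:,2]))
E
```

```text
scene rack 957 [ 0.563 -0.319  0.02 ] [ 0.658 -0.13   0.133]
scene cradle 691 [0.593 0.118 0.022] [0.699 0.171 0.112]
table z 0.00012294628375243274 0.0017450374912527267
top rack 2051 [ 0.35 -0.32  0.02] [ 0.656 -0.126  0.709]
top cradle 821 [0.587 0.119 0.021] [0.696 0.172 0.114]
table z 0.00030810505976564494 0.002449866622020428
```

View pics/sc.png

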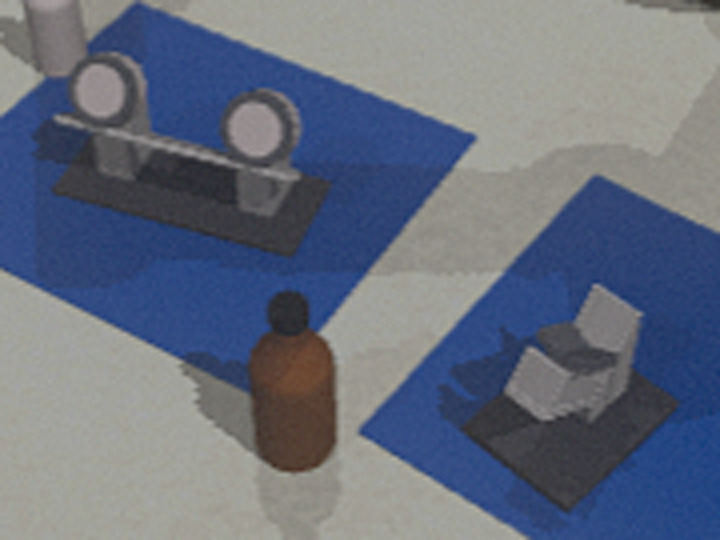

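View pics/tc.png

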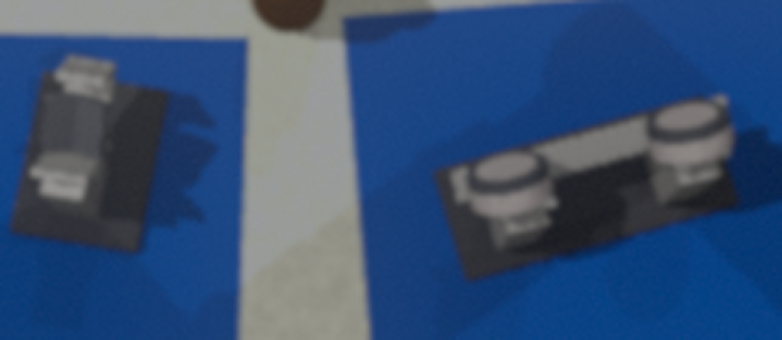

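```bash
cat > fit.py <<'E'
from h import *
def plane(P,thr=.003):
    rng=np.random.default_rng(0);best=None
    for _ in range(400):
        a,b,c=P[rng.choice(len(P),3,False)]; n=np.cross(b-a,c-a)
        if np.linalg.norm(n)<1e-6: continue
        n/=np.linalg.norm(n); k=abs((P-a)@n)<thr
        if best is None or k.sum()>best.sum(): best=k
    for _ in range(3):
        c=P[best].mean(0); n=np.linalg.svd(P[best]-c)[2][2]; n*=np.sign(n[2]); best=abs((P-c)@n)<thr
    return c,n,best
if __name__=="__main__":
    for nm in("scene","top"):
        d=np.load(nm+".npz"); W=cloud(d); print(nm)
        for o,(x0,x1,y0,y1,z0) in dict(dR=(.5,.7,-.33,-.235,.06),dL=(.5,.7,-.2,-.1,.06),tongue=(.55,.64,.1,.2,.07),toe=(.64,.72,.1,.2,.05)).items():
            m=(W[...,0]>x0)&(W[...,0]<x1)&(W[...,1]>y0)&(W[...,1]<y1)&(W[...,2]>z0)
            P=W[m]
            if len(P)<20: print(o,len(P)); continue
            c,n,k=plane(P); ys,xs=np.where(m); 
            print(o,len(P),k.sum(),"c",np.round(c,4),"slope",np.round(np.degrees(np.arccos(n[2])),1),"yaw",np.round(np.degrees(np.arctan2(n[1],n[0])),1),"px",xs.min(),xs.max(),ys.min(),ys.max(),"lo",np.round(P[k].min(0),3),"hi",np.round(P[k].max(0),3))
        # dark base plates, on the table near z<20mm
        hsv=cv2.cvtColor(d["frame"],cv2.COLOR_RGB2HSV); 
        for o,(y0,y1) in dict(rack=(-.34,-.08),cr=(.06,.24)).items():
            m=(W[...,0]>.5)&(W[...,0]<.78)&(W[...,1]>y0)&(W[...,1]<y1)&(hsv[...,1]<90)&(hsv[...,2]<90)
            m=cv2.morphologyEx(m.astype(np.uint8),cv2.MORPH_OPEN,np.ones((2,2)))
            q=m.astype(bool)&(W[...,2]>-.005)&(W[...,2]<.022)
            P=W[q]; zz=np.median(P[:,2]); r=cv2.minAreaRect(P[:,:2].astype(np.float32)*1000); print(o,"plate",len(P),"z",round(zz,4),r)
E
python3 fit.py
```

```text
scene
dR 380 216 c [ 0.6352 -0.2933  0.105 ] slope 59.5 yaw 14.4 px 184 213 153 176 lo [ 0.617 -0.324  0.074] hi [ 0.658 -0.256  0.131]
dL 374 229 c [ 0.6021 -0.1647  0.1052] slope 58.7 yaw 14.2 px 221 244 162 184 lo [ 0.585 -0.195  0.074] hi [ 0.62  -0.138  0.13 ]
tongue 244 176 c [0.6125 0.1504 0.0954] slope 57.9 yaw -10.5 px 308 329 211 232 lo [0.599 0.13  0.07 ] hi [0.631 0.171 0.112]
toe 342 171 c [0.6852 0.1373 0.0918] slope 56.7 yaw -8.3 px 296 321 221 245 lo [0.673 0.118 0.074] hi [0.699 0.156 0.108]
rack plate 908 z 0.008 ((590.3817749023438, -234.38687133789062), (125.75459289550781, 217.73641967773438), 15.57563591003418)
cr plate 841 z 0.0095 ((635.1812744140625, 150.12286376953125), (98.685791015625, 133.50485229492188), 79.5819091796875)
top
dR 672 210 c [ 0.6334 -0.2934  0.1091] slope 57.2 yaw 14.2 px 325 365 188 215 lo [ 0.616 -0.323  0.078] hi [ 0.653 -0.264  0.133]
dL 556 211 c [ 0.5988 -0.1629  0.1095] slope 57.1 yaw 14.6 px 282 312 203 230 lo [ 0.583 -0.191  0.082] hi [ 0.619 -0.134  0.132]
tongue 366 137 c [0.6116 0.1514 0.0956] slope 56.7 yaw -11.2 px 159 180 197 219 lo [0.596 0.131 0.072] hi [0.628 0.172 0.114]
toe 370 156 c [0.6558 0.144  0.1012] slope 18.6 yaw 150.8 px 162 183 177 199 lo [0.64  0.121 0.092] hi [0.679 0.169 0.111]
rack plate 1234 z 0.0081 ((602.418701171875, -235.6396484375), (86.46072387695312, 212.64381408691406), 14.877867698669434)
cr plate 995 z 0.01 ((631.4149169921875, 144.717529296875), (95.47750091552734, 125.99884033203125), 79.70523834228516)
```

```bash
cat > frames.py <<'E'
from h import *
S=np.radians(58)
def R(yaw): return Ro.from_euler("z",yaw,degrees=True).as_matrix()@np.array([[np.cos(S),0,np.sin(S)],[0,1,0],[-np.sin(S),0,np.cos(S)]])
RK,CR=14.7,-10.4
E
python3 - <<'E'
from frames import *
from fit import plane
for nm in("scene","top"):
    d=np.load(nm+".npz"); W=cloud(d); print(nm)
    for o,(x0,x1,y0,y1,z0),yaw in (("dR",(.5,.7,-.335,-.235,.06),RK),("dL",(.5,.7,-.21,-.1,.06),RK),("tongue",(.55,.64,.1,.2,.07),CR),("toe",(.6,.72,.1,.2,.05),CR)):
        m=(W[...,0]>x0)&(W[...,0]<x1)&(W[...,1]>y0)&(W[...,1]<y1)&(W[...,2]>z0)
        L=W[m]@R(yaw)  # bed-aligned axes about world origin
        h=np.histogram(L[:,2],np.arange(.4,.8,.004)); i=np.argsort(-h[0])[:7]; print(o,"z peaks",[(round(h[1][j]*1000+2),int(h[0][j])) for j in sorted(i)])
        if o=="toe": pk=h[1][max(j for j in i if h[0][j]>15)]+.002
        else: pk=h[1][np.argmax(h[0])]+.002
        for _ in range(5): k=abs(L[:,2]-pk)<.005; pk=L[k,2].mean()
        Q=L[k]; q=lambda a:np.percentile(a,[1,99])
        ex,ey=q(Q[:,0]),q(Q[:,1]); c=np.array([ex.mean(),ey.mean(),pk]); 
        print(o,k.sum(),"size",np.round(np.ptp(ex),4),np.round(np.ptp(ey),4),"centre local",np.round(c,4),"mean",np.round(Q.mean(0),4),"world",np.round(R(yaw)@c,4))
E
```

```text
scene
dR z peaks [(490, 13), (494, 18), (502, 18), (506, 46), (510, 74), (514, 158), (518, 36)]
dR 263 size 0.0634 0.0626 centre local [ 0.1991 -0.4438  0.5133] mean [ 0.1984 -0.4442  0.5133] world [ 0.6357 -0.292   0.1032]
dL z peaks [(490, 10), (494, 15), (502, 14), (506, 38), (510, 56), (514, 186), (518, 51)]
dL 279 size 0.0613 0.0631 centre local [ 0.2002 -0.3157  0.514 ] mean [ 0.1982 -0.3122  0.514 ] world [ 0.6044 -0.1678  0.1026]
tongue z peaks [(534, 16), (538, 146), (542, 30), (546, 7), (550, 14), (554, 8), (558, 10)]
tongue 187 size 0.042 0.0402 centre local [0.2262 0.2582 0.5384] mean [0.2241 0.2585 0.5384] world [0.6136 0.1499 0.0935]
toe z peaks [(538, 187), (542, 38), (550, 19), (582, 28), (586, 28), (598, 116), (602, 62)]
toe 183 size 0.0376 0.0352 centre local [0.2662 0.2583 0.5992] mean [0.2659 0.2586 0.5992] world [0.6852 0.1369 0.0918]
top
dR z peaks [(490, 42), (494, 66), (498, 55), (502, 60), (506, 73), (510, 49), (514, 191)]
dR 239 size 0.0622 0.0679 centre local [ 0.1968 -0.4401  0.5137] mean [ 0.1916 -0.4434  0.5137] world [ 0.6339 -0.2887  0.1053]
dL z peaks [(490, 36), (494, 40), (498, 60), (502, 53), (506, 54), (510, 53), (514, 190)]
dL 236 size 0.0617 0.0602 centre local [ 0.1971 -0.3118  0.5137] mean [ 0.1917 -0.3095  0.5137] world [ 0.6015 -0.1646  0.1051]
tongue z peaks [(518, 24), (534, 26), (538, 121), (546, 32), (550, 25), (554, 31), (558, 23)]
tongue 153 size 0.048 0.0391 centre local [0.2255 0.2591 0.5374] mean [0.2225 0.259  0.5374] world [0.6125 0.151  0.0935]
toe z peaks [(538, 116), (546, 34), (570, 33), (574, 45), (578, 48), (582, 53), (598, 80)]
toe 113 size 0.039 0.0354 centre local [0.263  0.2591 0.598 ] mean [0.2611 0.2585 0.598 ] world [0.6827 0.1382 0.0938]
```

```bash
cat > go.py <<'E'
from frames import *
import sys
from station import arm
BED={"r":(RK,np.array([.1976,-.3783,.4898])),"c":(CR,np.array([.2277,.2586,.538]))}
def goal(bed,x,y,z,flip=0,rise=0):
    """grasp point at bed coords (mm); tool y=+y_bed, or -y_bed if flip; returns TCP pos, R"""
    yaw,o=BED[bed]; B=R(yaw); p=B@(o+np.array([x-3,y,z])/1000)+[0,0,rise/1000]
    s=-1 if flip else 1
    return p,np.column_stack([-s*B[:,2],s*B[:,1],B[:,0]])
def delta(bed,*a,**k):
    s=arm.get_state(); Rc=Ro.from_euler("xyz",s["ee_rot"]).as_matrix(); p,G=goal(bed,*a,**k)
    d=Rc.T@(p-s["eef_pos"])*1000; rv=Ro.from_matrix(Rc.T@G).as_rotvec()
    print("t%.2f"%s["t"],"d mm",np.round(d,1),"rv",np.round(rv,3),"goal",np.round(p,3),"q",np.round(s["q"],2))
def where(bed):
    s=arm.get_state(); Rc=Ro.from_euler("xyz",s["ee_rot"]).as_matrix(); yaw,o=BED[bed]
    print("grasp pt in bed mm",np.round(((s["eef_pos"]+.003*Rc[:,2])@R(yaw)-o)*1000,1),"F bed",np.round(s["force"]@R(yaw),2),"F",np.round(s["force"],2),"grip",s["gripper_force"],"w",round(s["width"],4))
E
python3 - <<'E'
from go import *
W=cloud(np.load("scene.npz"))
for n,(x0,x1,y0,y1) in dict(white=(.4,.65,-.46,-.335),amber=(.6,.85,-.05,.09),jar=(.55,.8,.23,.4)).items():
    m=(W[...,0]>x0)&(W[...,0]<x1)&(W[...,1]>y0)&(W[...,1]<y1)&(W[...,2]>.02); P=W[m]; print(n,len(P),np.round(P.min(0),3),np.round(P.max(0),3))
print("L y", (-.313+.3783)*1000,"R y",(-.4435+.3783)*1000)
delta("r",-80,65,12); delta("r",-80,-65,12)
E
```

```text
white 334 [ 0.525 -0.459  0.021] [ 0.569 -0.418  0.134]
amber 712 [ 0.742 -0.037  0.021] [0.795 0.021 0.153]
jar 426 [0.661 0.318 0.02 ] [0.718 0.372 0.054]
L y 65.30000000000003 R y -65.19999999999997
t0.10 d mm [-411.8  268.3   79.4] rv [ 0.059 -0.557  0.2  ] goal [ 0.55  -0.18   0.169] q [-0.82  0.36  0.01 -0.   -1.22 -0.29]
t0.10 d mm [-385.2  141.    79.2] rv [ 0.059 -0.557  0.2  ] goal [ 0.583 -0.305  0.169] q [-0.82  0.36  0.01 -0.   -1.22 -0.29]
```

Emit:
{"fn": "jog_arm", "kwargs": {"targets": [{"dx":-35,"dy":22,"dz":0,"ry":-0.06,"rz":0.02,"gripper":0},{"dx":-70,"dy":45,"dz":0,"ry":-0.13,"rz":0.05,"gripper":0},{"dx":-105,"dy":68,"dz":5,"ry":-0.2,"rz":0.07,"gripper":0},{"dx":-140,"dy":90,"dz":10,"rx":0.02,"ry":-0.27,"rz":0.1,"gripper":0},{"dx":-175,"dy":113,"dz":15,"rx":0.03,"ry":-0.34,"rz":0.12,"gripper":0},{"dx":-210,"dy":136,"dz":20,"rx":0.04,"ry":-0.41,"rz":0.15,"gripper":0},{"dx":-245,"dy":158,"dz":25,"rx":0.05,"ry":-0.48,"rz":0.17,"gripper":0},{"dx":-280,"dy":180,"dz":30,"rx":0.059,"ry":-0.557,"rz":0.2,"gripper":0}]}}

```text
invalid input at $.targets[0]: expected keys dx, dy, dz, rx, ry, rz, gripper
```

```bash
python3 -c "
from go import *
delta('r',-80,65,12)"
```

```text
t0.10 d mm [-411.8  268.3   79.4] rv [ 0.059 -0.557  0.2  ] goal [ 0.55  -0.18   0.169] q [-0.82  0.36  0.01 -0.   -1.22 -0.29]
```

Emit:
{"fn": "jog_arm", "kwargs": {"targets": [{"dx":-35,"dy":22,"dz":0,"rx":0,"ry":-0.06,"rz":0.02,"gripper":0},{"dx":-70,"dy":45,"dz":0,"rx":0,"ry":-0.13,"rz":0.05,"gripper":0},{"dx":-105,"dy":68,"dz":5,"rx":0.01,"ry":-0.2,"rz":0.07,"gripper":0},{"dx":-140,"dy":90,"dz":10,"rx":0.02,"ry":-0.27,"rz":0.1,"gripper":0},{"dx":-175,"dy":113,"dz":15,"rx":0.03,"ry":-0.34,"rz":0.12,"gripper":0},{"dx":-210,"dy":136,"dz":20,"rx":0.04,"ry":-0.41,"rz":0.15,"gripper":0},{"dx":-245,"dy":158,"dz":25,"rx":0.05,"ry":-0.48,"rz":0.17,"gripper":0},{"dx":-280,"dy":180,"dz":30,"rx":0.059,"ry":-0.557,"rz":0.2,"gripper":0}]}}

```text
t: 0.77
eef_pos: [0.4713, -0.3177, 0.2189]
ee_rot: [-3.14, 0.563, -2.885]
force: [1.5, 0.5, 0.0]
width: 0.0874
gripper_force: 0.0
```

```bash
python3 -c "
from go import *
delta('r',-80,65,12)"
```

```text
t0.77 d mm [-67.2 113.8 101.5] rv [-0.002  0.004 -0.   ] goal [ 0.55  -0.18   0.169] q [-0.54  0.08 -0.33 -0.55 -0.82 -0.46]
```

Emit:
{"fn": "jog_arm", "kwargs": {"targets": [{"dx":-12,"dy":20,"dz":15,"rx":0,"ry":0,"rz":0,"gripper":0},{"dx":-24,"dy":40,"dz":32,"rx":0,"ry":0,"rz":0,"gripper":0},{"dx":-36,"dy":60,"dz":49,"rx":0,"ry":0,"rz":0,"gripper":0},{"dx":-48,"dy":80,"dz":66,"rx":0,"ry":0,"rz":0,"gripper":0},{"dx":-60,"dy":100,"dz":83,"rx":0,"ry":0,"rz":0,"gripper":0},{"dx":-67,"dy":112,"dz":99,"rx":0,"ry":0,"rz":0,"gripper":0},{"dx":-67,"dy":112,"dz":99,"rx":0,"ry":0,"rz":0,"gripper":0},{"dx":-67,"dy":112,"dz":99,"rx":0,"ry":0,"rz":0,"gripper":0}]}}

```text
t: 1.43
eef_pos: [0.5477, -0.1819, 0.1693]
ee_rot: [-3.141, 0.557, -2.882]
force: [0.3, -0.0, 1.1]
width: 0.0874
gripper_force: 0.0
```

```bash
python3 - <<'E'
from go import *
f=arm.grab_frame("scene"); np.savez("s1.npz",**{k:np.array(v) for k,v in f.items()})
g=arm.grab_frame("top")
a=cv2.resize(f["frame"][110:215,170:290,::-1],None,fx=4,fy=4,interpolation=cv2.INTER_CUBIC)
b=cv2.resize(g["frame"][170:275,270:365,::-1],None,fx=4,fy=4,interpolation=cv2.INTER_CUBIC)
cv2.imwrite("pics/pre.png",np.hstack([a,b])[:, :800])
delta('r',0,65,12); where('r'); print(proj(f,goal('r',0,65,24)[0]),proj(g,goal('r',0,65,24)[0]))
E
```

```text
t1.53 d mm [-1.6  3.2 82.9] rv [-0.001  0.     0.002] goal [ 0.591 -0.169  0.101] q [-0.15  0.09 -0.49 -0.45 -0.51 -0.82]
grasp pt in bed mm [-82.9  61.8  10.3] F bed [-0.37 -0.73 -0.1 ] F [-0.09 -0.78  0.26] grip 0.0 w 0.0874
[[232.96812903 170.92102481]] [[299.58246649 209.20590834]]
```

View pics/pre.png

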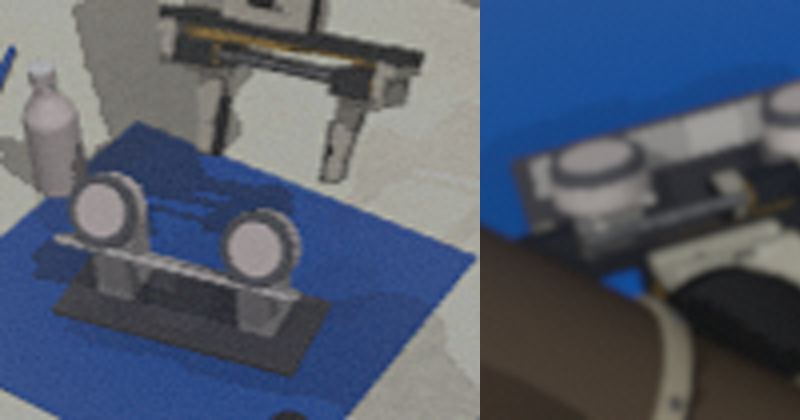

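```bash
python3 - <<'E'
from go import *
d=np.load("s1.npz"); W=cloud(d); yaw,o=BED['r']; L=(W@R(yaw)-o)*1000
# predicted in bed: tips at x=-82.9+19=-64; y=61.8±43.7; z=10.3±~10
m=(L[...,0]>-95)&(L[...,0]<-55)&(abs(L[...,1]-62)<75)&(abs(L[...,2]-10)<30)
P=L[m]; 
for s in(1,-1):
    Q=P[(P[:,1]-62)*s>0]; print(len(Q),np.round(np.percentile(Q,[2,50,98],axis=0),1))
E
```

```text
67 [[-94.3 105.4   1.5]
 [-79.8 116.8  19.4]
 [-65.2 123.4  23.9]]
69 [[-94.1   4.3   0.5]
 [-80.1  16.2  18.4]
 [-65.6  20.8  23.4]]
```

Emit:
{"fn": "jog_arm", "kwargs": {"targets": [{"dx":0,"dy":2,"dz":12,"rx":0,"ry":0,"rz":0,"gripper":0},{"dx":-1,"dy":3,"dz":26,"rx":0,"ry":0,"rz":0,"gripper":0},{"dx":-1.6,"dy":3,"dz":40,"rx":0,"ry":0,"rz":0,"gripper":0},{"dx":-1.6,"dy":3,"dz":54,"rx":0,"ry":0,"rz":0,"gripper":0},{"dx":-1.6,"dy":3,"dz":68,"rx":0,"ry":0,"rz":0,"gripper":0},{"dx":-1.6,"dy":3,"dz":78,"rx":0,"ry":0,"rz":0,"gripper":0},{"dx":-1.6,"dy":3,"dz":82,"rx":0,"ry":0,"rz":0,"gripper":0},{"dx":-1.6,"dy":3,"dz":82,"rx":0,"ry":0,"rz":0,"gripper":0}]}}

```text
t: 2.2
eef_pos: [0.5904, -0.1695, 0.1003]
ee_rot: [-3.141, 0.558, -2.885]
force: [0.1, -0.2, 0.5]
width: 0.0873
gripper_force: 0.0
```

```bash
python3 - <<'E'
from go import *
delta('r',0,65,12); where('r')
E
```

```text
t2.20 d mm [-0.8  0.5 -0.2] rv [-0.001 -0.001  0.   ] goal [ 0.591 -0.169  0.101] q [-0.13  0.25 -0.47 -0.55 -0.39 -0.72]
grasp pt in bed mm [ 0.2 64.5 11.2] F bed [-0.44 -0.23  0.32] F [ 0.1  -0.21  0.54] grip 0.0 w 0.0873
```

Emit:
{"fn": "jog_arm", "kwargs": {"force": 25, "targets": [{"dx":-0.8,"dy":0,"dz":0,"rx":0,"ry":0,"rz":0,"gripper":0.2},{"dx":-0.8,"dy":0,"dz":0,"rx":0,"ry":0,"rz":0,"gripper":0.25},{"dx":-0.8,"dy":0,"dz":0,"rx":0,"ry":0,"rz":0,"gripper":0.29},{"dx":-0.8,"dy":0,"dz":0,"rx":0,"ry":0,"rz":0,"gripper":0.32},{"dx":-0.8,"dy":0,"dz":0,"rx":0,"ry":0,"rz":0,"gripper":0.4},{"dx":-0.8,"dy":0,"dz":0,"rx":0,"ry":0,"rz":0,"gripper":0.6},{"dx":-0.8,"dy":0,"dz":0,"rx":0,"ry":0,"rz":0,"gripper":0.6},{"dx":-0.8,"dy":0,"dz":0,"rx":0,"ry":0,"rz":0,"gripper":0.6}]}}

```text
t: 2.87
eef_pos: [0.5914, -0.1688, 0.1026]
ee_rot: [-3.14, 0.56, -2.883]
force: [-2.8, 1.6, 5.7]
width: 0.0593
gripper_force: 25.0
```

```bash
python3 - <<'E'
from go import *
delta('r',-10,65,12); where('r')
E
```

```text
t2.87 d mm [ 1.3  0.1 -8.8] rv [-0.001  0.001  0.002] goal [ 0.586 -0.17   0.109] q [-0.13  0.25 -0.46 -0.55 -0.39 -0.72]
grasp pt in bed mm [-1.2 64.9 13.3] F bed [-6.06  2.29  1.09] F [-2.79  1.64  5.72] grip 25.000836700201035 w 0.0593
```

Emit:
{"fn": "jog_arm", "kwargs": {"targets": [{"dx":-1,"dy":0,"dz":-3,"rx":0,"ry":0,"rz":0,"gripper":0.6},{"dx":-3,"dy":0,"dz":-10,"rx":0,"ry":0,"rz":0,"gripper":0.6},{"dx":-5,"dy":0,"dz":-22,"rx":0,"ry":0,"rz":0,"gripper":0.6},{"dx":-8,"dy":0,"dz":-38,"rx":0,"ry":0,"rz":0,"gripper":0.6},{"dx":-12,"dy":0,"dz":-54,"rx":0,"ry":0,"rz":0,"gripper":0.6},{"dx":-17,"dy":0,"dz":-70,"rx":0,"ry":0,"rz":0,"gripper":0.6},{"dx":-22,"dy":0,"dz":-86,"rx":0,"ry":0,"rz":0,"gripper":0.6},{"dx":-27,"dy":0,"dz":-100,"rx":0,"ry":0,"rz":0,"gripper":0.6}]}}

```text
t: 3.53
eef_pos: [0.5612, -0.1768, 0.2031]
ee_rot: [-3.139, 0.56, -2.883]
force: [0.3, 0.0, -0.4]
width: 0.0596
gripper_force: 25.0
```

Emit:
{"fn": "jog_arm", "kwargs": {"targets": [{"dx":-4,"dy":0,"dz":-8,"rx":0,"ry":0,"rz":-0.05,"gripper":0.6},{"dx":-8,"dy":0,"dz":-14,"rx":0,"ry":0,"rz":-0.15,"gripper":0.6},{"dx":-12,"dy":0,"dz":-20,"rx":0,"ry":0,"rz":-0.26,"gripper":0.6},{"dx":-16,"dy":0,"dz":-26,"rx":0,"ry":0,"rz":-0.37,"gripper":0.6},{"dx":-20,"dy":0,"dz":-32,"rx":0,"ry":0,"rz":-0.48,"gripper":0.6},{"dx":-24,"dy":0,"dz":-38,"rx":0,"ry":0,"rz":-0.59,"gripper":0.6},{"dx":-28,"dy":0,"dz":-44,"rx":0,"ry":0,"rz":-0.7,"gripper":0.6},{"dx":-32,"dy":0,"dz":-50,"rx":0,"ry":0,"rz":-0.8,"gripper":0.6}]}}

```text
t: 4.2
eef_pos: [0.5619, -0.1764, 0.2616]
ee_rot: [-2.716, 0.375, -1.997]
force: [-0.3, -0.1, -1.7]
width: 0.0595
gripper_force: 25.0
```

```bash
python3 - <<'E'
from go import *
f=arm.grab_frame("scene")
delta('c',-110,0,30,1); where('c')
a=cv2.resize(f["frame"][80:200,160:310,::-1],None,fx=4,fy=4,interpolation=cv2.INTER_CUBIC)
cv2.imwrite("pics/held.png",a)
E
```

```text
t4.25 d mm [-268.4  179.   103.7] rv [-0.11   0.246 -1.945] goal [0.58  0.156 0.204] q [-0.11 -0.01 -0.41 -0.31 -0.66 -0.2 ]
grasp pt in bed mm [-138.1 -330.1   97.9] F bed [-0.19 -0.11  1.99] F [ 1.55 -0.4   1.21] grip 25.000877156853676 w 0.0593
```

View pics/held.png

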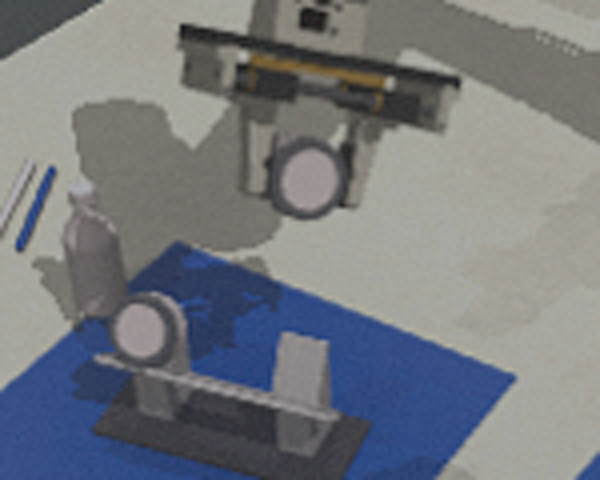

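Emit:
{"fn": "jog_arm", "kwargs": {"targets": [{"dx":-8,"dy":5,"dz":2,"rx":-0.003,"ry":0.007,"rz":-0.06,"gripper":0.6},{"dx":-24,"dy":16,"dz":6,"rx":-0.01,"ry":0.021,"rz":-0.17,"gripper":0.6},{"dx":-42,"dy":28,"dz":12,"rx":-0.016,"ry":0.035,"rz":-0.28,"gripper":0.6},{"dx":-60,"dy":40,"dz":18,"rx":-0.022,"ry":0.049,"rz":-0.39,"gripper":0.6},{"dx":-78,"dy":52,"dz":24,"rx":-0.028,"ry":0.063,"rz":-0.5,"gripper":0.6},{"dx":-97,"dy":65,"dz":30,"rx":-0.035,"ry":0.077,"rz":-0.61,"gripper":0.6},{"dx":-116,"dy":78,"dz":36,"rx":-0.041,"ry":0.091,"rz":-0.72,"gripper":0.6},{"dx":-134,"dy":90,"dz":42,"rx":-0.047,"ry":0.105,"rz":-0.83,"gripper":0.6}]}}

```text
t: 4.92
eef_pos: [0.5668, -0.0093, 0.2404]
ee_rot: [-2.663, -0.1, -1.297]
force: [0.3, -0.6, -0.9]
width: 0.0596
gripper_force: 25.0
```

```bash
python3 - <<'E'
from go import *
delta('c',-110,0,30,1); where('c')
E
```

```text
t4.92 d mm [-158.8  -41.5   45.1] rv [-0.062  0.145 -1.124] goal [0.58  0.156 0.204] q [ 0.41 -0.07 -0.76  0.36 -0.44 -0.4 ]
grasp pt in bed mm [-132.3 -165.    63.4] F bed [ 1.01 -0.53 -0.11] F [ 0.34 -0.6  -0.92] grip 24.991075694561005 w 0.0596
```

Emit:
{"fn": "jog_arm", "kwargs": {"targets": [{"dx":-10,"dy":-2,"dz":3,"rx":-0.004,"ry":0.01,"rz":-0.08,"gripper":0.6},{"dx":-26,"dy":-6,"dz":7,"rx":-0.01,"ry":0.024,"rz":-0.19,"gripper":0.6},{"dx":-42,"dy":-11,"dz":12,"rx":-0.016,"ry":0.039,"rz":-0.3,"gripper":0.6},{"dx":-58,"dy":-15,"dz":17,"rx":-0.023,"ry":0.053,"rz":-0.41,"gripper":0.6},{"dx":-74,"dy":-19,"dz":22,"rx":-0.029,"ry":0.067,"rz":-0.52,"gripper":0.6},{"dx":-90,"dy":-23,"dz":26,"rx":-0.035,"ry":0.081,"rz":-0.63,"gripper":0.6},{"dx":-106,"dy":-28,"dz":30,"rx":-0.041,"ry":0.096,"rz":-0.74,"gripper":0.6},{"dx":-120,"dy":-32,"dz":34,"rx":-0.047,"ry":0.11,"rz":-0.85,"gripper":0.6}]}}

```text
t: 5.58
eef_pos: [0.578, 0.1158, 0.2131]
ee_rot: [-2.967, -0.5, -0.495]
force: [0.4, -0.6, -0.5]
width: 0.0599
gripper_force: 25.0
```

```bash
python3 - <<'E'
from go import *
delta('c',-110,0,30,1); where('c')
E
```

```text
t5.58 d mm [-19.7 -36.3   6.3] rv [-0.015  0.034 -0.274] goal [0.58  0.156 0.204] q [ 0.57  0.01 -0.93  1.03 -0.4  -0.37]
grasp pt in bed mm [-115.2  -40.3   39.2] F bed [ 0.71 -0.56  0.15] F [ 0.39 -0.64 -0.53] grip 24.992924854159355 w 0.0599
```

Emit:
{"fn": "jog_arm", "kwargs": {"targets": [{"dx":-3,"dy":-5,"dz":1,"rx":-0.002,"ry":0.005,"rz":-0.04,"gripper":0.6},{"dx":-7,"dy":-12,"dz":2,"rx":-0.005,"ry":0.01,"rz":-0.09,"gripper":0.6},{"dx":-11,"dy":-20,"dz":3,"rx":-0.008,"ry":0.018,"rz":-0.15,"gripper":0.6},{"dx":-15,"dy":-28,"dz":5,"rx":-0.012,"ry":0.026,"rz":-0.21,"gripper":0.6},{"dx":-18,"dy":-34,"dz":6,"rx":-0.014,"ry":0.032,"rz":-0.26,"gripper":0.6},{"dx":-19.5,"dy":-36,"dz":6,"rx":-0.015,"ry":0.034,"rz":-0.274,"gripper":0.6},{"dx":-19.5,"dy":-36,"dz":6,"rx":-0.015,"ry":0.034,"rz":-0.274,"gripper":0.6},{"dx":-19.5,"dy":-36,"dz":6,"rx":-0.015,"ry":0.034,"rz":-0.274,"gripper":0.6}]}}

```text
t: 6.25
eef_pos: [0.5803, 0.1547, 0.2039]
ee_rot: [-3.138, -0.556, -0.188]
force: [0.3, 0.5, -1.7]
width: 0.0592
gripper_force: 25.0
```

```bash
cat > look.py <<'E'
from go import *
# camera estimate of gripped dish top & fingers & tongue in cradle bed frame
def look(pic=None):
    out={}
    for n in("scene","top"):
        d=arm.grab_frame(n); np.savez("l_%s.npz"%n,**{k:np.array(v) for k,v in d.items()}); out[n]=d
    if pic:
        a=cv2.resize(out["scene"]["frame"][165:280,265:365,::-1],None,fx=4,fy=4,interpolation=cv2.INTER_CUBIC)
        b=cv2.resize(out["top"]["frame"][160:275,130:230,::-1],None,fx=4,fy=4,interpolation=cv2.INTER_CUBIC)
        cv2.imwrite(pic,np.hstack([a,b]))
    return out
if __name__=="__main__":
    o=look(sys.argv[1]); where('c'); delta('c',-75,0,14,1)
    yaw,og=BED['c']
    for n,d in o.items():
        L=(cloud(d)@R(yaw)-og)*1000
        m=(L[...,0]>-150)&(L[...,0]<-70)&(abs(L[...,1])<60)&(L[...,2]>10)&(L[...,2]<60); P=L[m]
        h=np.histogram(P[:,2],np.arange(10,60,2)); pk=h[1][np.argmax(h[0])]+1
        Q=P[abs(P[:,2]-pk)<4]; Q=Q[(abs(Q[:,1])<50)]
        print(n,len(P),"peak z",pk,np.round(Q[:,2].mean(),1),"pct",np.round(np.percentile(Q,[1,50,99],axis=0),1))
E
python3 look.py pics/c1.png
```

```text
grasp pt in bed mm [-109.9   -1.7   30.6] F bed [ 1.2  -0.54 -1.28] F [-0.55 -0.45 -1.7 ] grip 24.999542087316513 w 0.0596
t6.35 d mm [-16.5  -1.7  35. ] rv [ 0.     0.002 -0.005] goal [0.585 0.156 0.166] q [ 0.6   0.05 -0.95  1.2  -0.41 -0.31]
scene 802 peak z 41 41.7 pct [[-148.5  -48.5   37.8]
 [-114.3   -0.9   41.8]
 [ -81.8   46.7   44.9]]
top 247 peak z 43 42.2 pct [[-144.3  -21.7   39.4]
 [-105.2    6.3   42.3]
 [ -81.    42.5   43.8]]
```

View pics/c1.png

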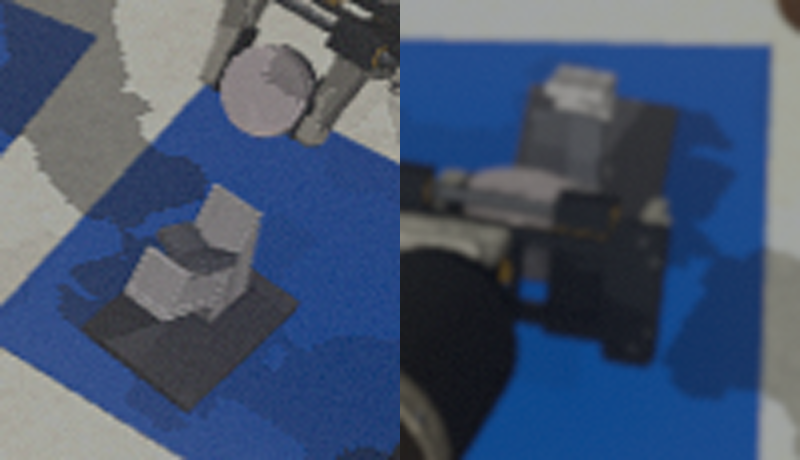

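Emit:
{"fn": "jog_arm", "kwargs": {"targets": [{"dx":-2,"dy":-0.9,"dz":4,"rx":0,"ry":0.002,"rz":-0.004,"gripper":0.6},{"dx":-5,"dy":-0.9,"dz":11,"rx":0,"ry":0.002,"rz":-0.004,"gripper":0.6},{"dx":-8,"dy":-0.9,"dz":19,"rx":0,"ry":0.002,"rz":-0.004,"gripper":0.6},{"dx":-12,"dy":-0.9,"dz":28,"rx":0,"ry":0.002,"rz":-0.004,"gripper":0.6},{"dx":-15,"dy":-0.9,"dz":35,"rx":0,"ry":0.002,"rz":-0.004,"gripper":0.6},{"dx":-15.5,"dy":-0.9,"dz":40,"rx":0,"ry":0.002,"rz":-0.004,"gripper":0.6},{"dx":-15.5,"dy":-0.9,"dz":40,"rx":0,"ry":0.002,"rz":-0.004,"gripper":0.6},{"dx":-15.5,"dy":-0.9,"dz":40,"rx":0,"ry":0.002,"rz":-0.004,"gripper":0.6}]}}

```text
t: 7.02
eef_pos: [0.5888, 0.1535, 0.1616]
ee_rot: [3.141, -0.558, -0.182]
force: [-0.4, -0.4, -0.2]
width: 0.0599
gripper_force: 25.0
```

```bash
python3 - <<'E'
from go import *
where('c'); delta('c',-35,-0.8,14.8,1)
L=(cloud(np.load("l_scene.npz"))@R(CR)-BED['c'][1])*1000
m=(abs(L[...,2]-45)<5)&(abs(L[...,1])<25)&(L[...,0]>-25)&(L[...,0]<55); print("foot top x",np.round(np.percentile(L[m][:,0],[2,50,98])),m.sum())
E
```

```text
grasp pt in bed mm [-69.6  -1.4  15.3] F bed [ 0.01 -0.44 -0.39] F [-0.4  -0.37 -0.21] grip 24.99956488609314 w 0.0599
t7.02 d mm [-0.5 -0.6 34.6] rv [ 0.001  0.    -0.001] goal [0.607 0.151 0.132] q [ 0.4   0.12 -1.    1.66 -0.3  -0.6 ]
foot top x [10. 16. 52.] 66
```

```bash
cat > kin.py <<'E'
from go import *
from scipy.optimize import least_squares
def fk(x,q,s4,s6):
    q=np.asarray(q); E=lambda a,t:Ro.from_euler(a,t).as_matrix()
    A=E("z",q[0]); p=A@[x[0],x[1],x[2]]; A=A@E("y",q[1]); p=p+A@[0,0,x[3]]
    A=A@E("y",-q[2]); p=p+A@[x[4],0,x[5]]; A=A@E("x",s4*q[3])@E("y",-q[4])@E("x",s6*q[5])
    p=p+A@x[6:9]; return p,A@Ro.from_rotvec(x[9:12]).as_matrix()
DATA=[([-.82,.359,.0115,0,-1.224,-.288],(.301,-.604,.2485),(3.14,0,-2.679)),
([-.54,.08,-.33,-.55,-.82,-.46],(.4713,-.3177,.2189),(-3.14,.563,-2.885)),
([-.15,.09,-.49,-.45,-.51,-.82],(.5477,-.1819,.1693),(-3.141,.557,-2.882)),
([-.13,.25,-.47,-.55,-.39,-.72],(.5904,-.1695,.1003),(-3.141,.558,-2.885)),
([-.11,-.01,-.41,-.31,-.66,-.2],(.5619,-.1764,.2616),(-2.716,.375,-1.997)),
([.41,-.07,-.76,.36,-.44,-.4],(.5668,-.0093,.2404),(-2.663,-.1,-1.297)),
([.57,.01,-.93,1.03,-.4,-.37],(.578,.1158,.2131),(-2.967,-.5,-.495)),
([.6,.05,-.95,1.2,-.41,-.31],(.5803,.1547,.2039),(-3.138,-.556,-.188)),
([.4,.12,-1.0,1.66,-.3,-.6],(.5888,.1535,.1616),(3.141,-.558,-.182))]
s=arm.get_state(); DATA[-1]=(s["q"],s["eef_pos"],s["ee_rot"])
def res(x,s4,s6):
    r=[]
    for q,p,e in DATA:
        P,A=fk(x,q,s4,s6); G=Ro.from_euler("xyz",e).as_matrix()
        r+=list((P-p)*2)+list(Ro.from_matrix(A.T@G).as_rotvec()*.5)
    return np.array(r)
if __name__=="__main__":
    print("exact q",np.round(s["q"],4))
    best=None; rng=np.random.default_rng(1)
    for s4 in(1,-1):
        for s6 in(1,-1):
            for k in range(8):
                x0=np.r_[0,0,.3,.4,.4,0,.2,0,0,rng.uniform(-2,2,3)]
                f=least_squares(res,x0,args=(s4,s6))
                if best is None or f.cost<best[0]: best=(f.cost,s4,s6,f.x)
            print(s4,s6,best[0],best[1:3])
    print(best[1:3],np.round(best[3],3)); rr=res(best[3],*best[1:3]).reshape(-1,6); print(np.round(rr[:,:3]*500,1)); print(np.round(rr[:,3:]*2,3))
    np.savez("kin.npz",x=best[3],s=np.array(best[1:3]))
E
python3 kin.py
```

```text
exact q [ 0.3991  0.116  -1.0006  1.6568 -0.2973 -0.5988]
1 1 3.221565117415975 (1, 1)
1 -1 2.855035540201531 (1, -1)
-1 1 0.1917964512694651 (-1, 1)
-1 -1 0.012451534407443114 (-1, -1)
(-1, -1) [ 0.056 -0.04   0.087  0.619  0.346  0.031  0.361 -0.124  0.088  2.419
 -2.42   2.418]
[[ 14.2  -2.8 -30.2]
 [ -9.2  -4.1   6.4]
 [-32.7  17.4   0.6]
 [ -7.7   3.1  10.3]
 [ 19.   -7.9  23.4]
 [  0.1  13.3   3.2]
 [  0.    9.3  -4.8]
 [ -2.9  13.9 -12.6]
 [ 17.5 -38.    3.7]]
[[-0.001  0.    -0.001]
 [-0.001  0.004  0.003]
 [ 0.001  0.006 -0.001]
 [ 0.003 -0.009 -0.   ]
 [-0.005  0.001  0.002]
 [ 0.     0.001  0.003]
 [ 0.002 -0.005  0.   ]
 [ 0.001  0.001 -0.006]
 [ 0.     0.001 -0.001]]
```

```bash
cat > kin2.py <<'E'
from kin import *
import itertools
E=lambda a,t:Ro.from_euler(a,t).as_matrix()
def chain(q):
    A=[E("z",q[0])]
    for a,t in (("y",q[1]),("y",-q[2]),("x",-q[3]),("y",-q[4]),("x",-q[5])): A.append(A[-1]@E(a,t))
    return A
# params: 0:x z(only h) ... columns: (frame,axis)
cols=[("w",2),(0,0),(0,1),(1,0),(1,2),(2,0),(2,2),(3,1),(3,2),(4,0),(4,2),(5,0),(5,1),(5,2)]
def row(q):
    A=chain(q); return np.column_stack([np.eye(3)[:,2] if f=="w" else A[f][:,a] for f,a in cols])
RT=Ro.from_rotvec(np.array([1,-1,1])/np.sqrt(3)*2*np.pi/3*2).as_matrix() if 0 else Ro.from_rotvec([2.4184,-2.4184,2.4184]).as_matrix()
if __name__=="__main__":
    M=np.vstack([row(d[0]) for d in DATA]); b=np.hstack([d[1] for d in DATA])
    for lam in(1e-2,1e-3,1e-4):
        t=np.linalg.solve(M.T@M+lam*np.eye(M.shape[1]),M.T@b); r=(M@t-b).reshape(-1,3)*1000
        print(lam,dict(zip(cols,np.round(t,3)))," rms",np.round(np.sqrt((r**2).mean()),2),np.round(np.abs(r).max(),1))
    print(np.round(r,1)); print(np.round(RT,3))
E
python3 kin2.py
```

```text
0.01 {('w', 2): np.float64(0.19), (0, 0): np.float64(0.051), (0, 1): np.float64(-0.014), (1, 0): np.float64(0.009), (1, 2): np.float64(0.536), (2, 0): np.float64(0.421), (2, 2): np.float64(0.01), (3, 1): np.float64(-0.169), (3, 2): np.float64(-0.007), (4, 0): np.float64(0.153), (4, 2): np.float64(0.004), (5, 0): np.float64(0.153), (5, 1): np.float64(-0.004), (5, 2): np.float64(-0.004)}  rms 4.96 12.8
0.001 {('w', 2): np.float64(0.184), (0, 0): np.float64(0.029), (0, 1): np.float64(-0.003), (1, 0): np.float64(-0.015), (1, 2): np.float64(0.605), (2, 0): np.float64(0.446), (2, 2): np.float64(-0.003), (3, 1): np.float64(-0.179), (3, 2): np.float64(0.007), (4, 0): np.float64(0.18), (4, 2): np.float64(-0.004), (5, 0): np.float64(0.18), (5, 1): np.float64(-0.007), (5, 2): np.float64(0.005)}  rms 1.42 3.7
0.0001 {('w', 2): np.float64(0.183), (0, 0): np.float64(0.026), (0, 1): np.float64(-0.002), (1, 0): np.float64(-0.018), (1, 2): np.float64(0.614), (2, 0): np.float64(0.448), (2, 2): np.float64(-0.005), (3, 1): np.float64(-0.179), (3, 2): np.float64(0.009), (4, 0): np.float64(0.183), (4, 2): np.float64(-0.005), (5, 0): np.float64(0.183), (5, 1): np.float64(-0.008), (5, 2): np.float64(0.007)}  rms 1.31 2.8
[[ 0.6 -0.1 -0.2]
 [ 0.2  2.5  0.1]
 [ 0.6  0.8  1.7]
 [-1.1 -2.1 -1.3]
 [-0.4 -2.8  0.6]
 [ 0.2  2.6 -2.1]
 [ 0.5 -1.1  1.4]
 [-1.3 -0.1 -1.2]
 [ 1.   0.3  1. ]]
[[ 0.  0.  1.]
 [-1.  0.  0.]
 [-0. -1.  0.]]
```

```bash
cat > ik.py <<'E'
import kin2; from kin2 import *
kin2.cols=[("w",2),(1,2),(2,0),(3,1),(5,0)]
M=np.vstack([row(d[0]) for d in DATA]); b=np.hstack([d[1] for d in DATA]); T=np.linalg.lstsq(M,b,rcond=None)[0]
lo=np.array([-3.07,-1.43,-1.02,-3.03,-3.05,-3.03]);hi=np.array([3.07,2.12,1.25,1.67,0,3.03])
def tilt(G,phi=0,th=0):  # phi: turn in the bed plane about dish axis (tool x), th: about tool y
    return G@Ro.from_euler("x",phi).as_matrix()@Ro.from_euler("y",th).as_matrix()
def sol(p,G,n=25,seed=0,q0=None):
    rng=np.random.default_rng(seed); S=[]
    def r(q): return np.r_[(row(q)@T-p)*3,Ro.from_matrix(G.T@chain(q)[-1]@RT).as_rotvec()]
    for k in range(n):
        s=rng.uniform(lo,hi) if q0 is None else q0
        f=least_squares(r,np.clip(s,lo+1e-3,hi-1e-3),bounds=(lo,hi),max_nfev=60)
        if f.cost<1e-6 and not any(np.abs(f.x-x).max()<.05 for x in S): S.append(f.x)
        if q0 is not None: break
    return S
mar=lambda q:min((q-lo).min(),(hi-q).min())
E
cat > scan.py <<'E'
from ik import *
print(np.round(T,4),"rms",np.sqrt(((M@T-b)**2).mean())*1000)
def tcp(bed,x,y,z,fl,phi,th):
    p,G=goal(bed,x,y,z,fl); p=p+.003*G[:,2]; G=tilt(G,phi,th); return p-.003*G[:,2],G
for fl in(0,1):
    for x in(-80,0):
        for phi in(-.4,0,.4):
            for q in sorted(sol(*tcp('c',x,0,12.6,fl,phi,0),n=15),key=lambda q:-mar(q))[:2]: print("c",fl,x,phi,np.round(q,2),round(mar(q),2))
for fl in(0,1):
    for x in(-80,0):
        for q in sorted(sol(*tcp('r',x,65,12,fl,0,0),n=15),key=lambda q:-mar(q))[:3]: print("r",fl,x,np.round(q,2),round(mar(q),2))
E
time python3 scan.py
```

```text
[ 0.195   0.6043  0.4642 -0.1919  0.3555] rms 1.9538304698603322
c 0 -80 0.4 [ 0.85  0.28 -0.77  0.93 -0.88  2.81] 0.22
c 0 0 0.4 [ 0.73  0.41 -0.8   1.14 -0.76  2.68] 0.22
c 1 -80 -0.4 [ 0.85  0.28 -0.77  0.93 -0.88 -0.33] 0.25
c 1 -80 0 [ 0.46  0.09 -1.    1.55 -0.32 -0.54] 0.02
c 1 0 -0.4 [ 0.73  0.41 -0.8   1.14 -0.76 -0.47] 0.22
r 0 -80 [-0.14  0.09 -0.5  -0.44 -0.5  -0.83] 0.5
r 0 0 [-0.13  0.24 -0.47 -0.55 -0.39 -0.72] 0.39
r 1 -80 [-0.14  0.09 -0.5  -0.44 -0.5   2.31] 0.5
r 1 0 [-0.13  0.24 -0.47 -0.55 -0.39  2.42] 0.39
real	0m6.260s
user	0m6.789s
sys	0m0.052s
```

```bash
python3 - <<'E'
from ik import *
from scan import tcp
E
cat > scan2.py <<'E'
from ik import *
def tcp(bed,x,y,z,fl,phi,th):
    p,G=goal(bed,x,y,z,fl); p=p+.003*G[:,2]; G=tilt(G,phi,th); return p-.003*G[:,2],G
if __name__=="__main__":
    for phi in(-.15,-.2,-.25,-.3):
        q=np.array([.85,.28,-.77,.93,-.88,-.33])
        for x in(-80,-40,0):
            S=sol(*tcp('c',x,0,12.6,1,phi,0),q0=q)
            if S: q=S[0]; print(phi,x,np.round(q,2),round(mar(q),2))
            else: print(phi,x,"none")
    for n in("scene.npz","top.npz"):
        L=(cloud(np.load(n))@R(CR)-BED['c'][1])*1000
        m=(abs(L[...,2]-45)<4)&(abs(L[...,1])<40)&(L[...,0]>0)&(L[...,0]<22); print("foot top",m.sum(),np.round(np.percentile(L[m],[2,50,98],axis=0),1))
        m=(L[...,2]>8)&(L[...,2]<40)&(abs(L[...,1])<40)&(L[...,0]>-10)&(L[...,0]<40); print("foot below",m.sum(),np.round(np.percentile(L[m],[2,50,98],axis=0),1))
E
python3 scan2.py
```

```text
[ 0.195   0.6043  0.4642 -0.1919  0.3555] rms 1.9538304698603322
c 0 -80 0.4 [ 0.85  0.28 -0.77  0.93 -0.88  2.81] 0.22
c 0 0 0.4 [ 0.73  0.41 -0.8   1.14 -0.76  2.68] 0.22
c 1 -80 -0.4 [ 0.85  0.28 -0.77  0.93 -0.88 -0.33] 0.25
c 1 -80 0 [ 0.46  0.09 -1.    1.55 -0.32 -0.54] 0.02
c 1 0 -0.4 [ 0.73  0.41 -0.8   1.14 -0.76 -0.47] 0.22
r 0 -80 [-0.14  0.09 -0.5  -0.44 -0.5  -0.83] 0.5
r 0 0 [-0.13  0.24 -0.47 -0.55 -0.39 -0.72] 0.39
r 1 -80 [-0.14  0.09 -0.5  -0.44 -0.5   2.31] 0.5
r 1 0 [-0.13  0.24 -0.47 -0.55 -0.39  2.42] 0.39
-0.15 -80 [ 0.69  0.15 -0.92  1.19 -0.56 -0.4 ] 0.1
-0.15 -40 [ 0.57  0.22 -0.94  1.42 -0.49 -0.54] 0.08
-0.15 0 [ 0.45  0.29 -0.94  1.66 -0.45 -0.69] 0.01
-0.2 -80 [ 0.73  0.18 -0.9   1.12 -0.63 -0.38] 0.12
-0.2 -40 [ 0.63  0.24 -0.92  1.31 -0.56 -0.49] 0.1
-0.2 0 [ 0.53  0.31 -0.92  1.52 -0.51 -0.62] 0.1
-0.25 -80 [ 0.77  0.2  -0.87  1.06 -0.7  -0.36] 0.15
-0.25 -40 [ 0.68  0.27 -0.89  1.22 -0.63 -0.46] 0.13
-0.25 0 [ 0.59  0.33 -0.89  1.4  -0.57 -0.57] 0.13
-0.3 -80 [ 0.8   0.23 -0.83  1.01 -0.76 -0.35] 0.19
-0.3 -40 [ 0.73  0.29 -0.85  1.15 -0.69 -0.43] 0.17
-0.3 0 [ 0.65  0.36 -0.86  1.3  -0.64 -0.53] 0.16
foot top 50 [[ 10.2 -22.1  41.9]
 [ 15.7   0.7  46.1]
 [ 20.9  20.9  48.7]]
foot below 83 [[  8.7 -21.1   9.7]
 [ 13.2  -2.4  23.6]
 [ 17.1  22.6  39. ]]
foot top 54 [[  7.9 -21.2  41.3]
 [ 13.7   1.   44.5]
 [ 20.2  21.9  46.9]]
foot below 241 [[  6.4 -22.1   8.5]
 [ 12.4   1.8  24.4]
 [ 18.3  22.8  39.7]]
```

Emit:
{"fn": "jog_arm", "kwargs": {"targets": [{"dx":0,"dy":0,"dz":0,"rx":-0.02,"ry":0,"rz":0,"gripper":0.6},{"dx":0,"dy":0,"dz":0,"rx":-0.05,"ry":0,"rz":0,"gripper":0.6},{"dx":0,"dy":0,"dz":0,"rx":-0.08,"ry":0,"rz":0,"gripper":0.6},{"dx":0,"dy":0,"dz":0,"rx":-0.12,"ry":0,"rz":0,"gripper":0.6},{"dx":0,"dy":0,"dz":0,"rx":-0.16,"ry":0,"rz":0,"gripper":0.6},{"dx":0,"dy":0,"dz":0,"rx":-0.2,"ry":0,"rz":0,"gripper":0.6},{"dx":0,"dy":0,"dz":0,"rx":-0.2,"ry":0,"rz":0,"gripper":0.6},{"dx":0,"dy":0,"dz":0,"rx":-0.2,"ry":0,"rz":0,"gripper":0.6}]}}

```text
t: 7.68
eef_pos: [0.5883, 0.1562, 0.1616]
ee_rot: [2.942, -0.558, -0.179]
force: [0.0, -0.1, -1.2]
width: 0.0596
gripper_force: 25.0
```

```bash
cat >> go.py <<'E'
def to(bed,x,y,z,flip=0,phi=0):
    s=arm.get_state(); Rc=Ro.from_euler("xyz",s["ee_rot"]).as_matrix(); p,G=goal(bed,x,y,z,flip); c=p+.003*G[:,2]
    G=G@Ro.from_euler("x",phi).as_matrix(); p=c-.003*G[:,2]
    print("t%.2f"%s["t"],"d",np.round(Rc.T@(p-s["eef_pos"])*1000,1),"rv",np.round(Ro.from_matrix(Rc.T@G).as_rotvec(),3),"q",np.round(s["q"],2)); where(bed)
E
python3 -c "
from go import *
to('c',-35,-.8,14.8,1,-.2)"
```

```text
t7.68 d [ 0.3 -5.5 34.7] rv [-0.002 -0.     0.002] q [ 0.71  0.2  -0.9   1.17 -0.61 -0.4 ]
grasp pt in bed mm [-70.1   0.6  14.5] F bed [ 1.06 -0.05 -0.63] F [ 0.02 -0.05 -1.23] grip 24.999630376696587 w 0.0596
```

Emit:
{"fn": "jog_arm", "kwargs": {"targets": [{"dx":0.3,"dy":-0.8,"dz":4,"rx":0,"ry":0,"rz":0,"gripper":0.6},{"dx":0.3,"dy":-2,"dz":10,"rx":0,"ry":0,"rz":0,"gripper":0.6},{"dx":0.3,"dy":-3,"dz":17,"rx":0,"ry":0,"rz":0,"gripper":0.6},{"dx":0.3,"dy":-4,"dz":24,"rx":0,"ry":0,"rz":0,"gripper":0.6},{"dx":0.3,"dy":-5,"dz":31,"rx":0,"ry":0,"rz":0,"gripper":0.6},{"dx":0.3,"dy":-5.5,"dz":35,"rx":0,"ry":0,"rz":0,"gripper":0.6},{"dx":0.3,"dy":-5.5,"dz":35,"rx":0,"ry":0,"rz":0,"gripper":0.6},{"dx":0.3,"dy":-5.5,"dz":35,"rx":0,"ry":0,"rz":0,"gripper":0.6}]}}

```text
t: 8.35
eef_pos: [0.6069, 0.1485, 0.1316]
ee_rot: [2.941, -0.558, -0.182]
force: [0.8, -1.0, -1.2]
width: 0.0596
gripper_force: 25.0
```

```bash
python3 -c "
from go import *
to('c',-15,-.8,14.3,1,-.2)"
```

```text
t8.35 d [-0.9 -6.6 18.3] rv [ 0.001  0.001 -0.   ] q [ 0.61  0.25 -0.92  1.34 -0.55 -0.51]
grasp pt in bed mm [-34.2  -3.6  15.2] F bed [ 1.53 -0.82  0.18] F [ 0.79 -0.98 -1.2 ] grip 24.999581202864647 w 0.0596
```

Emit:
{"fn": "jog_arm", "kwargs": {"targets": [{"dx":-0.5,"dy":-2,"dz":2,"rx":0,"ry":0,"rz":0,"gripper":0.6},{"dx":-0.5,"dy":-2.5,"dz":5,"rx":0,"ry":0,"rz":0,"gripper":0.6},{"dx":-0.5,"dy":-3,"dz":8,"rx":0,"ry":0,"rz":0,"gripper":0.6},{"dx":-0.5,"dy":-3.7,"dz":11,"rx":0,"ry":0,"rz":0,"gripper":0.6},{"dx":-0.5,"dy":-4.4,"dz":14,"rx":0,"ry":0,"rz":0,"gripper":0.6},{"dx":-0.5,"dy":-5,"dz":16,"rx":0,"ry":0,"rz":0,"gripper":0.6},{"dx":-0.5,"dy":-5,"dz":16,"rx":0,"ry":0,"rz":0,"gripper":0.6},{"dx":-0.5,"dy":-5,"dz":16,"rx":0,"ry":0,"rz":0,"gripper":0.6}]}}

```text
t: 9.02
eef_pos: [0.6155, 0.1495, 0.117]
ee_rot: [2.94, -0.558, -0.181]
force: [-0.1, -0.3, -1.3]
width: 0.0599
gripper_force: 25.0
```

```bash
python3 - <<'E'
from go import *
from look import look
to('c',-5,-.8,14.3,1,-.2)
o=look("pics/c2.png"); to('c',-5,-.8,14.3,1,-.2)
E
```

```text
t9.02 d [-0.3 -2.8 12.2] rv [0.001 0.    0.001] q [ 0.57  0.28 -0.92  1.42 -0.53 -0.56]
grasp pt in bed mm [-17.5  -1.1  14.6] F bed [ 1.14 -0.28 -0.72] F [-0.05 -0.28 -1.35] grip 24.9994108825922 w 0.0599
t9.12 d [-0.3 -2.7 12.4] rv [0.001 0.    0.001] q [ 0.57  0.28 -0.92  1.42 -0.53 -0.56]
grasp pt in bed mm [-17.7  -1.   14.6] F bed [ 0.32  0.02 -0.9 ] F [-0.58  0.13 -0.75] grip 24.99945469200611 w 0.0595
```

View pics/c2.png

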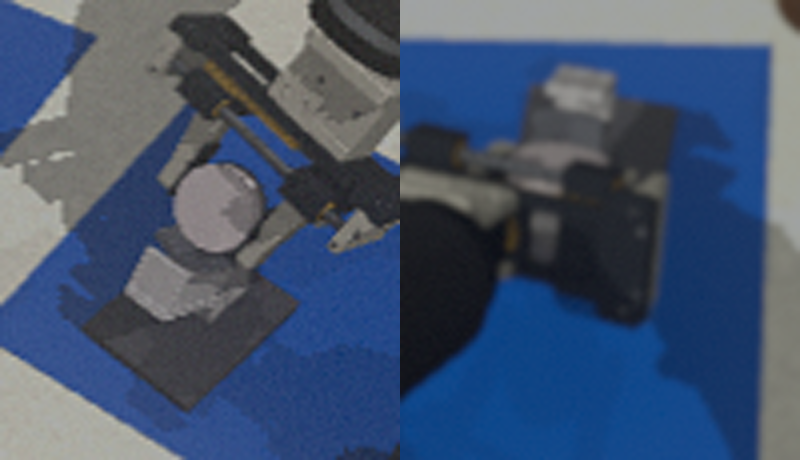

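Emit:
{"fn": "jog_arm", "kwargs": {"targets": [{"dx":-0.3,"dy":-0.3,"dz":1.5,"rx":0,"ry":0,"rz":0,"gripper":0.6},{"dx":-0.3,"dy":-0.6,"dz":3,"rx":0,"ry":0,"rz":0,"gripper":0.6},{"dx":-0.3,"dy":-1,"dz":4.5,"rx":0,"ry":0,"rz":0,"gripper":0.6},{"dx":-0.3,"dy":-1.4,"dz":6,"rx":0,"ry":0,"rz":0,"gripper":0.6},{"dx":-0.3,"dy":-1.7,"dz":7.5,"rx":0,"ry":0,"rz":0,"gripper":0.6},{"dx":-0.3,"dy":-2,"dz":9,"rx":0,"ry":0,"rz":0,"gripper":0.6},{"dx":-0.3,"dy":-2.3,"dz":10.5,"rx":0,"ry":0,"rz":0,"gripper":0.6},{"dx":-0.3,"dy":-2.6,"dz":12,"rx":0,"ry":0,"rz":0,"gripper":0.6}]}}

```text
t: 9.78
eef_pos: [0.6218, 0.1487, 0.1066]
ee_rot: [2.941, -0.558, -0.18]
force: [-1.8, -0.0, 2.7]
width: 0.0594
gripper_force: 25.0
```

```bash
python3 - <<'E'
from go import *
to('c',0,-.8,14.3,1,-.2)
for n in("scene","top"):
    L=(cloud(np.load("l_%s.npz"%n))@R(CR)-BED['c'][1])*1000
    m=(np.hypot(L[...,0]+18,L[...,1])<24)&(abs(L[...,2]-26)<7); P=L[m]
    A=np.c_[P[:,:2]-[-18,0],np.ones(len(P))]; c=np.linalg.lstsq(A,P[:,2],rcond=None)[0]; print(n,len(P),"top z",np.round(c,3))
E
```

```text
t9.78 d [-0.1 -1.   5.2] rv [ 0.    -0.     0.001] q [ 0.54  0.3  -0.92  1.49 -0.52 -0.6 ]
grasp pt in bed mm [-5.3 -0.7 14.4] F bed [-3.25 -0.34 -0.03] F [-1.79 -0.02  2.74] grip 24.999966323375702 w 0.0594
scene 218 top z [-2.0000e-03 -1.0000e-02  2.6656e+01]
top 63 top z [-1.3000e-02 -9.0000e-03  2.6683e+01]
```

Emit:
{"fn": "jog_arm", "kwargs": {"targets": [{"dx":-0.5,"dy":-0.2,"dz":1,"rx":0,"ry":0,"rz":0,"gripper":0.6},{"dx":-0.8,"dy":-0.4,"dz":2,"rx":0,"ry":0,"rz":0,"gripper":0.6},{"dx":-1,"dy":-0.6,"dz":3,"rx":0,"ry":0,"rz":0,"gripper":0.6},{"dx":-1,"dy":-0.8,"dz":4,"rx":0,"ry":0,"rz":0,"gripper":0.6},{"dx":-1,"dy":-1,"dz":5,"rx":0,"ry":0,"rz":0,"gripper":0.6},{"dx":-1,"dy":-1.2,"dz":6,"rx":0,"ry":0,"rz":0,"gripper":0.6},{"dx":-1,"dy":-1.2,"dz":6,"rx":0,"ry":0,"rz":0,"gripper":0.6},{"dx":-1,"dy":-1.2,"dz":6,"rx":0,"ry":0,"rz":0,"gripper":0.6}]}}

```text
t: 10.45
eef_pos: [0.6243, 0.1488, 0.103]
ee_rot: [2.942, -0.561, -0.18]
force: [-14.1, 2.3, 18.4]
width: 0.0591
gripper_force: 25.0
```

```bash
python3 - <<'E'
from go import *
to('c',0,-.8,12.6,1,-.2)
E
```

```text
t10.45 d [-1.9  0.5  1. ] rv [-0.001 -0.003  0.001] q [ 0.52  0.31 -0.92  1.53 -0.51 -0.63]
grasp pt in bed mm [-0.9 -0.1 14.5] F bed [-23.17  -0.29  -2.37] F [-14.11   2.29  18.39] grip 25.002808570861816 w 0.0591
```

Emit:
{"fn": "jog_arm", "kwargs": {"targets": [{"dx":0,"dy":0.2,"dz":-0.7,"rx":0,"ry":0.002,"rz":0,"gripper":0.6},{"dx":0,"dy":0.3,"dz":-1.5,"rx":0,"ry":0,"rz":0,"gripper":0.6},{"dx":-0.5,"dy":0.3,"dz":-1.5,"rx":0,"ry":0,"rz":0,"gripper":0.6},{"dx":-1,"dy":0.3,"dz":-1.5,"rx":0,"ry":0,"rz":0,"gripper":0.6},{"dx":-1.5,"dy":0.3,"dz":-1.5,"rx":0,"ry":0,"rz":0,"gripper":0.6},{"dx":-2,"dy":0.3,"dz":-1.5,"rx":0,"ry":0,"rz":0,"gripper":0.6},{"dx":-2,"dy":0.3,"dz":-1.5,"rx":0,"ry":0,"rz":0,"gripper":0.6},{"dx":-2,"dy":0.3,"dz":-1.5,"rx":0,"ry":0,"rz":0,"gripper":0.6}]}}

```text
t: 11.12
eef_pos: [0.6226, 0.1491, 0.1023]
ee_rot: [2.941, -0.56, -0.181]
force: [0.0, 0.3, 7.0]
width: 0.0597
gripper_force: 25.0
```

```bash
python3 - <<'E'
from go import *
to('c',0,-.8,12.6,1,-.2)
E
```

```text
t11.12 d [-0.1  0.4  1.3] rv [-0.    -0.002  0.   ] q [ 0.53  0.31 -0.92  1.52 -0.51 -0.63]
grasp pt in bed mm [-1.2 -0.2 12.7] F bed [-6.    0.29  3.69] F [0.01 0.3  7.04] grip 24.998289942741394 w 0.0597
```

Emit:
{"fn": "jog_arm", "kwargs": {"targets": [{"dx":0.4,"dy":0,"dz":-0.3,"rx":0,"ry":0,"rz":0,"gripper":0.6},{"dx":0.4,"dy":0,"dz":-0.3,"rx":0,"ry":0,"rz":0,"gripper":0.33},{"dx":0.4,"dy":0,"dz":-0.3,"rx":0,"ry":0,"rz":0,"gripper":0.3},{"dx":0.4,"dy":0,"dz":-0.3,"rx":0,"ry":0,"rz":0,"gripper":0.27},{"dx":0.4,"dy":0,"dz":-0.3,"rx":0,"ry":0,"rz":0,"gripper":0.2},{"dx":0.4,"dy":0,"dz":-0.3,"rx":0,"ry":0,"rz":0,"gripper":0.1},{"dx":0.4,"dy":0,"dz":-0.3,"rx":0,"ry":0,"rz":0,"gripper":0},{"dx":0.4,"dy":0,"dz":-0.3,"rx":0,"ry":0,"rz":0,"gripper":0}]}}

```text
t: 11.78
eef_pos: [0.6214, 0.1484, 0.1012]
ee_rot: [2.94, -0.557, -0.18]
force: [0.2, 1.0, 0.1]
width: 0.0841
gripper_force: 0.0
```

```bash
cat > chk.py <<'E'
from go import *
from look import look
def chk(pic,zt=24):
    o=look(pic)
    for n,d in o.items():
        L=(cloud(d)@R(CR)-BED['c'][1])*1000
        m=(np.hypot(L[...,0],L[...,1])<38)&(abs(L[...,2]-zt)<4)&(L[...,0]<22); P=L[m]
        A=np.c_[P[:,:2],np.ones(len(P))]; c=np.linalg.lstsq(A,P[:,2],rcond=None)[0]
        print(n,len(P),"top z",np.round(c,3),"pct",np.round(np.percentile(P,[1,99],axis=0),1).tolist())
        f=(abs(L[...,2]-46)<3)&(abs(L[...,1])<25)&(L[...,0]>0)&(L[...,0]<22); print("foot-top pts x<22:",f.sum(),np.round(np.percentile(L[f][:,0],[2,50]),1) if f.sum() else "")
if __name__=="__main__":
    to('c',0,-.8,12.6,1,-.2); chk(sys.argv[1],float(sys.argv[2]))
E
python3 chk.py pics/c3.png 24
```

```text
t11.78 d [ 1.4 -0.4  0.8] rv [0.001 0.001 0.001] q [ 0.53  0.31 -0.92  1.52 -0.51 -0.63]
grasp pt in bed mm [-0.9 -1.  11.2] F bed [-0.11  1.06  0.05] F [0.18 1.05 0.12] grip 0.0 w 0.0841
scene 313 top z [ 1.0000e-02 -3.0000e-03  2.4265e+01] pct [[-29.0, -27.9, 20.9], [21.0, 28.7, 27.5]]
foot-top pts x<22: 0 
top 114 top z [3.600e-02 5.000e-03 2.378e+01] pct [[-30.2, -22.5, 20.4], [21.8, 29.0, 25.7]]
foot-top pts x<22: 1 [20. 20.]
```

View pics/c3.png

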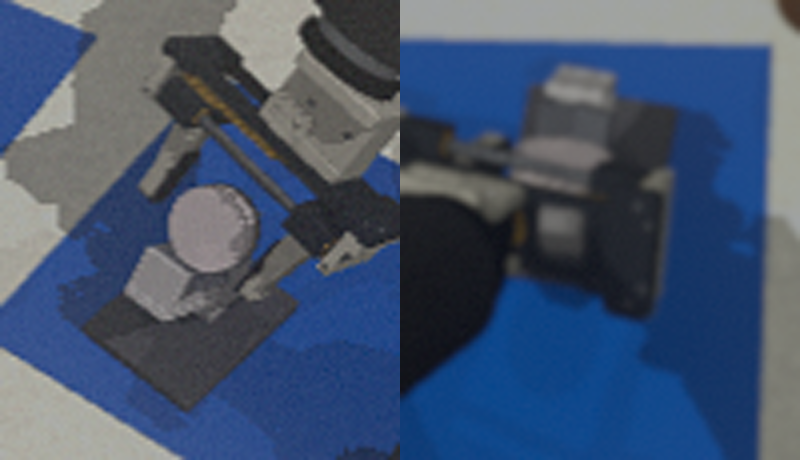

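Emit:
{"fn": "jog_arm", "kwargs": {"targets": [{"dx":0.5,"dy":0,"dz":-4,"rx":0,"ry":0,"rz":0,"gripper":0},{"dx":1,"dy":0,"dz":-12,"rx":0,"ry":0,"rz":0,"gripper":0},{"dx":1,"dy":0,"dz":-24,"rx":0,"ry":0,"rz":0,"gripper":0},{"dx":3,"dy":0,"dz":-38,"rx":0,"ry":0,"rz":0,"gripper":0},{"dx":6,"dy":0,"dz":-54,"rx":0,"ry":0,"rz":0,"gripper":0},{"dx":12,"dy":0,"dz":-70,"rx":0,"ry":0,"rz":0,"gripper":0},{"dx":20,"dy":0,"dz":-88,"rx":0,"ry":0,"rz":0,"gripper":0},{"dx":30,"dy":0,"dz":-105,"rx":0,"ry":0,"rz":0,"gripper":0}]}}

```text
t: 12.55
eef_pos: [0.5958, 0.1747, 0.2053]
ee_rot: [2.94, -0.557, -0.18]
force: [1.6, -0.9, 0.5]
width: 0.0874
gripper_force: 0.0
```

Emit:
{"fn": "jog_arm", "kwargs": {"targets": [{"dx":4,"dy":8,"dz":-4,"rx":0.01,"ry":0,"rz":0.08,"gripper":0},{"dx":8,"dy":22,"dz":-8,"rx":0.03,"ry":0,"rz":0.18,"gripper":0},{"dx":12,"dy":36,"dz":-12,"rx":0.04,"ry":0,"rz":0.29,"gripper":0},{"dx":16,"dy":50,"dz":-16,"rx":0.06,"ry":0,"rz":0.4,"gripper":0},{"dx":20,"dy":64,"dz":-20,"rx":0.08,"ry":0,"rz":0.51,"gripper":0},{"dx":24,"dy":78,"dz":-24,"rx":0.1,"ry":0,"rz":0.62,"gripper":0},{"dx":28,"dy":92,"dz":-28,"rx":0.12,"ry":0,"rz":0.73,"gripper":0},{"dx":30,"dy":104,"dz":-30,"rx":0.14,"ry":0,"rz":0.84,"gripper":0}]}}

```text
t: 13.22
eef_pos: [0.5783, 0.0799, 0.2644]
ee_rot: [-2.696, -0.445, -1.146]
force: [-0.8, 0.1, -0.3]
width: 0.0874
gripper_force: 0.0
```

```bash
python3 - <<'E'
from go import *
print(arm.get_state()["eef_pos"]); to('r',-90,-65,25,0,0)
E
```

```text
[0.57827285 0.07988389 0.26436602]
t13.22 d [284.8 231.2 138.9] rv [-0.195 -0.317  1.914] q [ 0.59 -0.05 -0.92  1.07 -0.54 -0.96]
grasp pt in bed mm [-111.8  307.9  141.8] F bed [-0.12  0.32 -0.84] F [-0.83  0.11 -0.34] grip 0.0 w 0.0874
```

Emit:
{"fn": "jog_arm", "kwargs": {"targets": [{"dx":18,"dy":14,"dz":4,"rx":-0.01,"ry":-0.02,"rz":0.11,"gripper":0},{"dx":36,"dy":29,"dz":10,"rx":-0.02,"ry":-0.04,"rz":0.22,"gripper":0},{"dx":54,"dy":43,"dz":16,"rx":-0.03,"ry":-0.055,"rz":0.33,"gripper":0},{"dx":72,"dy":58,"dz":22,"rx":-0.045,"ry":-0.073,"rz":0.44,"gripper":0},{"dx":90,"dy":73,"dz":28,"rx":-0.056,"ry":-0.09,"rz":0.55,"gripper":0},{"dx":108,"dy":88,"dz":35,"rx":-0.067,"ry":-0.11,"rz":0.66,"gripper":0},{"dx":126,"dy":102,"dz":42,"rx":-0.078,"ry":-0.127,"rz":0.77,"gripper":0},{"dx":142,"dy":115,"dz":50,"rx":-0.09,"ry":-0.145,"rz":0.88,"gripper":0}]}}

```text
t: 13.88
eef_pos: [0.5731, -0.1082, 0.24]
ee_rot: [-2.66, 0.102, -1.871]
force: [0.3, -1.9, 0.5]
width: 0.0874
gripper_force: 0.0
```

```bash
python3 - <<'E'
from go import *
print(arm.get_state()["eef_pos"]); to('r',-90,-65,20,0,0)
E
```

```text
[ 0.57313989 -0.10818562  0.239976  ]
t13.88 d [189.8 -42.7  66.8] rv [-0.105 -0.173  1.034] q [ 0.22 -0.04 -0.74  0.38 -0.43 -0.86]
grasp pt in bed mm [-118.9  127.7   83.9] F bed [-0.52 -1.9   0.11] F [ 0.3  -1.88  0.5 ] grip 0.0 w 0.0874
```

Emit:
{"fn": "jog_arm", "kwargs": {"targets": [{"dx":24,"dy":-5,"dz":6,"rx":-0.011,"ry":-0.018,"rz":0.11,"gripper":0},{"dx":48,"dy":-11,"dz":13,"rx":-0.022,"ry":-0.037,"rz":0.22,"gripper":0},{"dx":72,"dy":-16,"dz":22,"rx":-0.033,"ry":-0.055,"rz":0.33,"gripper":0},{"dx":96,"dy":-21,"dz":32,"rx":-0.045,"ry":-0.074,"rz":0.44,"gripper":0},{"dx":120,"dy":-27,"dz":41,"rx":-0.056,"ry":-0.092,"rz":0.55,"gripper":0},{"dx":144,"dy":-32,"dz":50,"rx":-0.067,"ry":-0.11,"rz":0.66,"gripper":0},{"dx":168,"dy":-38,"dz":58,"rx":-0.078,"ry":-0.129,"rz":0.77,"gripper":0},{"dx":180,"dy":-41,"dz":63,"rx":-0.09,"ry":-0.147,"rz":0.88,"gripper":0}]}}

```text
t: 14.55
eef_pos: [0.5859, -0.2961, 0.1851]
ee_rot: [-3.035, 0.524, -2.708]
force: [-0.2, 0.6, 0.4]
width: 0.0876
gripper_force: 0.0
```

```bash
python3 - <<'E'
from go import *
print(arm.get_state()["eef_pos"]); to('r',-80,-65.5,12,0,0)
E
```

```text
[ 0.58593628 -0.2961326   0.18511159]
t14.55 d [14.1 -6.4 11.5] rv [-0.015 -0.026  0.153] q [-0.36  0.22 -0.27 -0.46 -0.67 -0.5 ]
grasp pt in bed mm [-91.1 -56.9  25.1] F bed [-0.38  0.63  0.19] F [-0.2   0.6   0.42] grip 0.0 w 0.0876
```

Emit:
{"fn": "jog_arm", "kwargs": {"targets": [{"dx":4,"dy":-2,"dz":2,"rx":-0.005,"ry":-0.008,"rz":0.05,"gripper":0},{"dx":9,"dy":-4,"dz":6,"rx":-0.01,"ry":-0.017,"rz":0.1,"gripper":0},{"dx":13,"dy":-6,"dz":10,"rx":-0.014,"ry":-0.024,"rz":0.14,"gripper":0},{"dx":14,"dy":-6.4,"dz":11.5,"rx":-0.015,"ry":-0.026,"rz":0.153,"gripper":0},{"dx":14,"dy":-6.4,"dz":11.5,"rx":-0.015,"ry":-0.026,"rz":0.153,"gripper":0},{"dx":14,"dy":-6.4,"dz":11.5,"rx":-0.015,"ry":-0.026,"rz":0.153,"gripper":0},{"dx":14,"dy":-6.4,"dz":11.5,"rx":-0.015,"ry":-0.026,"rz":0.153,"gripper":0},{"dx":14,"dy":-6.4,"dz":11.5,"rx":-0.015,"ry":-0.026,"rz":0.153,"gripper":0}]}}

```text
t: 15.22
eef_pos: [0.5828, -0.3038, 0.17]
ee_rot: [-3.135, 0.557, -2.876]
force: [-0.3, -0.1, -0.1]
width: 0.0876
gripper_force: 0.0
```

```bash
python3 - <<'E'
from go import *
to('r',-4,-65.5,12,0,0)
E
```

```text
t15.22 d [ 0.8 -2.  76.9] rv [-0.001 -0.002  0.008] q [-0.41  0.25 -0.25 -0.54 -0.68 -0.55]
grasp pt in bed mm [-80.9 -63.4  12.9] F bed [-0.09 -0.03 -0.38] F [-0.35 -0.12 -0.13] grip 0.0 w 0.0876
```

Emit:
{"fn": "jog_arm", "kwargs": {"targets": [{"dx":0.8,"dy":-1,"dz":12,"rx":0,"ry":-0.002,"rz":0.008,"gripper":0},{"dx":0.8,"dy":-2,"dz":26,"rx":0,"ry":-0.002,"rz":0.008,"gripper":0},{"dx":0.8,"dy":-2,"dz":40,"rx":0,"ry":-0.002,"rz":0.008,"gripper":0},{"dx":0.8,"dy":-2,"dz":54,"rx":0,"ry":-0.002,"rz":0.008,"gripper":0},{"dx":0.8,"dy":-2,"dz":66,"rx":0,"ry":-0.002,"rz":0.008,"gripper":0},{"dx":0.8,"dy":-2,"dz":74,"rx":0,"ry":-0.002,"rz":0.008,"gripper":0},{"dx":0.8,"dy":-2,"dz":77,"rx":0,"ry":-0.002,"rz":0.008,"gripper":0},{"dx":0.8,"dy":-2,"dz":77,"rx":0,"ry":-0.002,"rz":0.008,"gripper":0}]}}

```text
t: 15.88
eef_pos: [0.6216, -0.2959, 0.102]
ee_rot: [3.14, 0.556, -2.888]
force: [-0.3, 0.1, 0.1]
width: 0.0875
gripper_force: 0.0
```

```bash
python3 - <<'E'
from go import *
to('r',-4,-65.5,12,0,0)
E
```

```text
t15.88 d [-1.5  0.2 -1.7] rv [-0.    -0.002 -0.002] q [-0.38  0.37 -0.24 -0.61 -0.58 -0.49]
grasp pt in bed mm [ -2.3 -65.7  10.5] F bed [-0.2   0.22 -0.17] F [-0.3   0.15  0.08] grip 0.0 w 0.0875
```

Emit:
{"fn": "jog_arm", "kwargs": {"force": 25, "targets": [{"dx":-0.8,"dy":0,"dz":-1,"rx":0,"ry":0,"rz":0,"gripper":0.2},{"dx":-0.8,"dy":0,"dz":-1,"rx":0,"ry":0,"rz":0,"gripper":0.25},{"dx":-0.8,"dy":0,"dz":-1,"rx":0,"ry":0,"rz":0,"gripper":0.29},{"dx":-0.8,"dy":0,"dz":-1,"rx":0,"ry":0,"rz":0,"gripper":0.32},{"dx":-0.8,"dy":0,"dz":-1,"rx":0,"ry":0,"rz":0,"gripper":0.4},{"dx":-0.8,"dy":0,"dz":-1,"rx":0,"ry":0,"rz":0,"gripper":0.6},{"dx":-0.8,"dy":0,"dz":-1,"rx":0,"ry":0,"rz":0,"gripper":0.6},{"dx":-0.8,"dy":0,"dz":-1,"rx":0,"ry":0,"rz":0,"gripper":0.6}]}}

```text
t: 16.55
eef_pos: [0.622, -0.2966, 0.1056]
ee_rot: [-3.14, 0.559, -2.887]
force: [-2.3, -0.3, 6.1]
width: 0.0599
gripper_force: 25.0
```

```bash
python3 - <<'E'
from go import *
to('r',-4,-65.5,12,0,0)
E
```

```text
t16.55 d [0.5 0.9 1.2] rv [-0.002  0.    -0.001] q [-0.38  0.37 -0.24 -0.6  -0.58 -0.49]
grasp pt in bed mm [ -5.2 -66.4  12.5] F bed [-6.42  0.31  1.3 ] F [-2.31 -0.29  6.14] grip 25.00092901289463 w 0.0599
```

Emit:
{"fn": "jog_arm", "kwargs": {"targets": [{"dx":-1,"dy":0,"dz":-3,"rx":0,"ry":0,"rz":0,"gripper":0.6},{"dx":-3,"dy":0,"dz":-10,"rx":0,"ry":0,"rz":0,"gripper":0.6},{"dx":-5,"dy":0,"dz":-22,"rx":0,"ry":0,"rz":0,"gripper":0.6},{"dx":-8,"dy":0,"dz":-38,"rx":0,"ry":0,"rz":0,"gripper":0.6},{"dx":-12,"dy":0,"dz":-54,"rx":0,"ry":0,"rz":0,"gripper":0.6},{"dx":-17,"dy":0,"dz":-70,"rx":0,"ry":0,"rz":0,"gripper":0.6},{"dx":-22,"dy":0,"dz":-86,"rx":0,"ry":0,"rz":0,"gripper":0.6},{"dx":-27,"dy":0,"dz":-100,"rx":0,"ry":0,"rz":0,"gripper":0.6}]}}

```text
t: 17.22
eef_pos: [0.5923, -0.3042, 0.2071]
ee_rot: [-3.14, 0.56, -2.886]
force: [-0.1, -0.2, -1.1]
width: 0.0593
gripper_force: 25.0
```

Emit:
{"fn": "jog_arm", "kwargs": {"targets": [{"dx":-4,"dy":4,"dz":-8,"rx":0,"ry":0,"rz":-0.05,"gripper":0.6},{"dx":-8,"dy":12,"dz":-14,"rx":0,"ry":0,"rz":-0.15,"gripper":0.6},{"dx":-12,"dy":24,"dz":-20,"rx":0,"ry":0,"rz":-0.26,"gripper":0.6},{"dx":-16,"dy":38,"dz":-26,"rx":0,"ry":0,"rz":-0.37,"gripper":0.6},{"dx":-20,"dy":52,"dz":-32,"rx":0,"ry":0,"rz":-0.48,"gripper":0.6},{"dx":-24,"dy":66,"dz":-38,"rx":0,"ry":0,"rz":-0.59,"gripper":0.6},{"dx":-28,"dy":82,"dz":-44,"rx":0,"ry":0,"rz":-0.7,"gripper":0.6},{"dx":-32,"dy":98,"dz":-50,"rx":0,"ry":0,"rz":-0.8,"gripper":0.6}]}}

```text
t: 17.88
eef_pos: [0.5682, -0.2084, 0.2651]
ee_rot: [-2.717, 0.376, -2.0]
force: [-0.3, 0.0, -1.4]
width: 0.0599
gripper_force: 25.0
```

```bash
python3 - <<'E'
from go import *
print(arm.get_state()["eef_pos"]); to('c',-110,-0.5,60,1,-.2)
E
```

```text
[ 0.56821962 -0.20835161  0.2651368 ]
t17.88 d [-302.3  175.3  105.5] rv [-0.237  0.444 -1.927] q [-0.19  0.03 -0.35 -0.35 -0.71 -0.11]
grasp pt in bed mm [-133.5 -360.3  108.2] F bed [ 1.   -0.05 -0.95] F [-0.28  0.   -1.35] grip 24.99469645321369 w 0.0599
```

Emit:
{"fn": "jog_arm", "kwargs": {"targets": [{"dx":-8,"dy":5,"dz":2,"rx":-0.007,"ry":0.013,"rz":-0.06,"gripper":0.6},{"dx":-24,"dy":14,"dz":6,"rx":-0.02,"ry":0.039,"rz":-0.17,"gripper":0.6},{"dx":-42,"dy":24,"dz":11,"rx":-0.034,"ry":0.064,"rz":-0.28,"gripper":0.6},{"dx":-60,"dy":35,"dz":16,"rx":-0.048,"ry":0.09,"rz":-0.39,"gripper":0.6},{"dx":-80,"dy":46,"dz":21,"rx":-0.061,"ry":0.115,"rz":-0.5,"gripper":0.6},{"dx":-100,"dy":58,"dz":26,"rx":-0.075,"ry":0.14,"rz":-0.61,"gripper":0.6},{"dx":-120,"dy":70,"dz":32,"rx":-0.089,"ry":0.166,"rz":-0.72,"gripper":0.6},{"dx":-140,"dy":81,"dz":38,"rx":-0.102,"ry":0.191,"rz":-0.83,"gripper":0.6}]}}

```text
t: 18.55
eef_pos: [0.581, -0.0422, 0.2538]
ee_rot: [-2.743, -0.152, -1.319]
force: [0.5, -1.3, -1.8]
width: 0.0595
gripper_force: 25.0
```

```bash
python3 - <<'E'
from go import *
print(arm.get_state()["eef_pos"]); to('c',-110,-0.5,60,1,-.2)
E
```

```text
[ 0.58098131 -0.04223088  0.25376012]
t18.55 d [-185.1  -63.8   33.7] rv [-0.136  0.252 -1.097] q [ 0.36 -0.03 -0.66  0.34 -0.58 -0.33]
grasp pt in bed mm [-133.1 -195.1   87.1] F bed [ 1.91 -1.21 -0.28] F [ 0.54 -1.33 -1.77] grip 24.99169260263443 w 0.0595
```

Emit:
{"fn": "jog_arm", "kwargs": {"targets": [{"dx":-14,"dy":-4,"dz":2,"rx":-0.012,"ry":0.02,"rz":-0.09,"gripper":0.6},{"dx":-32,"dy":-10,"dz":4,"rx":-0.025,"ry":0.046,"rz":-0.2,"gripper":0.6},{"dx":-50,"dy":-17,"dz":8,"rx":-0.038,"ry":0.071,"rz":-0.31,"gripper":0.6},{"dx":-68,"dy":-23,"dz":12,"rx":-0.052,"ry":0.096,"rz":-0.42,"gripper":0.6},{"dx":-86,"dy":-29,"dz":16,"rx":-0.066,"ry":0.122,"rz":-0.53,"gripper":0.6},{"dx":-106,"dy":-36,"dz":20,"rx":-0.079,"ry":0.147,"rz":-0.64,"gripper":0.6},{"dx":-126,"dy":-43,"dz":23,"rx":-0.093,"ry":0.172,"rz":-0.75,"gripper":0.6},{"dx":-142,"dy":-49,"dz":26,"rx":-0.106,"ry":0.196,"rz":-0.855,"gripper":0.6}]}}

```text
t: 19.22
eef_pos: [0.6009, 0.107, 0.2277]
ee_rot: [3.122, -0.529, -0.47]
force: [1.5, -0.4, -1.5]
width: 0.0595
gripper_force: 25.0
```

```bash
python3 - <<'E'
from go import *
print(arm.get_state()["eef_pos"]); to('c',-110,-0.5,60,1,-.2)
E
```

```text
[0.60089506 0.10701759 0.22770307]
t19.22 d [-18.2 -42.   -2.1] rv [-0.031  0.056 -0.242] q [ 0.68  0.1  -0.77  0.85 -0.67 -0.26]
grasp pt in bed mm [-114.9  -45.4   67.3] F bed [ 2.13 -0.08  0.49] F [ 1.51 -0.36 -1.54] grip 24.99405674636364 w 0.0595
```

Emit:
{"fn": "jog_arm", "kwargs": {"targets": [{"dx":-3,"dy":-6,"dz":0,"rx":-0.004,"ry":0.008,"rz":-0.035,"gripper":0.6},{"dx":-7,"dy":-16,"dz":-1,"rx":-0.012,"ry":0.021,"rz":-0.09,"gripper":0.6},{"dx":-11,"dy":-26,"dz":-1,"rx":-0.019,"ry":0.035,"rz":-0.15,"gripper":0.6},{"dx":-15,"dy":-35,"dz":-2,"rx":-0.026,"ry":0.047,"rz":-0.2,"gripper":0.6},{"dx":-18,"dy":-41,"dz":-2,"rx":-0.03,"ry":0.054,"rz":-0.235,"gripper":0.6},{"dx":-18.2,"dy":-42,"dz":-2,"rx":-0.031,"ry":0.056,"rz":-0.242,"gripper":0.6},{"dx":-18.2,"dy":-42,"dz":-2,"rx":-0.031,"ry":0.056,"rz":-0.242,"gripper":0.6},{"dx":-18.2,"dy":-42,"dz":-2,"rx":-0.031,"ry":0.056,"rz":-0.242,"gripper":0.6}]}}

```text
t: 19.88
eef_pos: [0.605, 0.1499, 0.218]
ee_rot: [2.944, -0.555, -0.189]
force: [-0.6, 0.1, -1.6]
width: 0.0597
gripper_force: 25.0
```

```bash
cat > held.py <<'E'
from go import *
from look import look
def held(xd):
    s=arm.get_state()
    o=look()
    for n,d in o.items():
        L=(cloud(d)@R(CR)-BED['c'][1])*1000
        Rc=Ro.from_euler("xyz",s["ee_rot"]).as_matrix(); g=((s["eef_pos"]+.003*Rc[:,2])@R(CR)-BED['c'][1])*1000
        dz=Rc[:,2]@R(CR); c=g+4*dz
        m=(np.hypot(L[...,0]-c[0],L[...,1]-c[1])<25)&(abs(L[...,2]-c[2]-12)<7); P=L[m]
        if len(P)<20: print(n,len(P)); continue
        A=np.c_[P[:,:2]-c[:2],np.ones(len(P))]; k=np.linalg.lstsq(A,P[:,2],rcond=None)[0]
        m=(np.hypot(L[...,0]-c[0],L[...,1]-c[1])<45)&(abs(L[...,2]-k[2])<3)&(abs(L[...,1]-c[1])<10); 
        print(n,len(P),"top plane",np.round(k,3),"dish ctr expected",np.round(c,1),"lower edge x",np.round(np.percentile(L[m][:,0],98),1))
if __name__=="__main__":
    to('c',-75,-0.5,41,1,-.2); held(0)
E
python3 held.py
```

```text
t19.88 d [-18.1  -8.7  32.6] rv [ 0.001  0.004 -0.005] q [ 0.75  0.15 -0.78  0.95 -0.71 -0.19]
grasp pt in bed mm [-108.7   -2.6   59.2] F bed [ 0.99 -0.04 -1.34] F [-0.6   0.07 -1.55] grip 24.999882727861404 w 0.0597
scene 270 top plane [-1.1000e-02  1.0000e-03  7.0454e+01] dish ctr expected [-104.7   -3.4   59.2] lower edge x -75.8
top 74 top plane [2.0000e-03 2.0000e-03 7.0464e+01] dish ctr expected [-104.7   -3.4   59.2] lower edge x -74.9
```

Emit:
{"fn": "jog_arm", "kwargs": {"targets": [{"dx":-2,"dy":-1,"dz":4,"rx":0,"ry":0.004,"rz":-0.005,"gripper":0.6},{"dx":-6,"dy":-3,"dz":12,"rx":0,"ry":0.004,"rz":-0.005,"gripper":0.6},{"dx":-11,"dy":-6,"dz":22,"rx":0,"ry":0.004,"rz":-0.005,"gripper":0.6},{"dx":-15,"dy":-9,"dz":32,"rx":0,"ry":0.004,"rz":-0.005,"gripper":0.6},{"dx":-19,"dy":-11,"dz":41,"rx":0,"ry":0.004,"rz":-0.005,"gripper":0.6},{"dx":-20,"dy":-11.7,"dz":47,"rx":0,"ry":0.004,"rz":-0.005,"gripper":0.6},{"dx":-20,"dy":-11.7,"dz":47,"rx":0,"ry":0.004,"rz":-0.005,"gripper":0.6},{"dx":-20,"dy":-11.7,"dz":47,"rx":0,"ry":0.004,"rz":-0.005,"gripper":0.6}]}}

```text
t: 20.65
eef_pos: [0.6138, 0.1502, 0.1659]
ee_rot: [2.939, -0.558, -0.181]
force: [0.5, 0.6, -0.6]
width: 0.0593
gripper_force: 25.0
```

```bash
sed -i "s/to('c',-75,-0.5,41/to('c',-28,-0.8,39.2/" held.py; python3 held.py
```

```text
t20.65 d [ 0.4 -6.3 31.3] rv [0.002 0.001 0.001] q [ 0.67  0.22 -0.85  1.16 -0.61 -0.36]
grasp pt in bed mm [-59.9  -0.7  38.9] F bed [0.71 0.68 0.06] F [ 0.54  0.59 -0.57] grip 24.99986708164215 w 0.0593
scene 255 top plane [ 7.0000e-03 -1.4000e-02  5.0184e+01] dish ctr expected [-56.   -1.5  38.9] lower edge x -27.3
top 69 top plane [-7.0000e-03 -1.9000e-02  5.0376e+01] dish ctr expected [-56.   -1.5  38.9] lower edge x -26.8
```

Emit:
{"fn": "jog_arm", "kwargs": {"targets": [{"dx":0.3,"dy":-0.8,"dz":4,"rx":0,"ry":0,"rz":0,"gripper":0.6},{"dx":0.3,"dy":-2,"dz":9,"rx":0,"ry":0,"rz":0,"gripper":0.6},{"dx":0.3,"dy":-3,"dz":15,"rx":0,"ry":0,"rz":0,"gripper":0.6},{"dx":0.3,"dy":-4.2,"dz":21,"rx":0,"ry":0,"rz":0,"gripper":0.6},{"dx":0.3,"dy":-5.4,"dz":27,"rx":0,"ry":0,"rz":0,"gripper":0.6},{"dx":0.3,"dy":-6.2,"dz":31,"rx":0,"ry":0,"rz":0,"gripper":0.6},{"dx":0.3,"dy":-6.2,"dz":31,"rx":0,"ry":0,"rz":0,"gripper":0.6},{"dx":0.3,"dy":-6.2,"dz":31,"rx":0,"ry":0,"rz":0,"gripper":0.6}]}}

```text
t: 21.42
eef_pos: [0.6306, 0.1474, 0.1394]
ee_rot: [2.939, -0.558, -0.18]
force: [-0.2, -0.5, -0.6]
width: 0.0592
gripper_force: 25.0
```

```bash
sed -i "s/to('c',-28,-0.8,39.2/to('c',-10,-0.8,39.1/" held.py; python3 held.py
```

```text
t21.42 d [-0.1 -3.2 18.1] rv [0.002 0.    0.001] q [ 0.6   0.27 -0.87  1.3  -0.55 -0.45]
grasp pt in bed mm [-28.4  -0.4  39.3] F bed [ 0.41 -0.57 -0.4 ] F [-0.23 -0.54 -0.56] grip 24.999913573265076 w 0.0592
scene 250 top plane [8.000e-03 1.000e-03 5.069e+01] dish ctr expected [-24.5  -1.2  39.3] lower edge x 5.2
top 64 top plane [-3.0000e-03  9.0000e-03  5.0607e+01] dish ctr expected [-24.5  -1.2  39.3] lower edge x 2.8
```

Emit:
{"fn": "jog_arm", "kwargs": {"targets": [{"dx":-0.5,"dy":-0.5,"dz":2.5,"rx":0,"ry":0,"rz":0,"gripper":0.6},{"dx":-0.6,"dy":-1,"dz":5,"rx":0,"ry":0,"rz":0,"gripper":0.6},{"dx":-0.6,"dy":-1.5,"dz":8,"rx":0,"ry":0,"rz":0,"gripper":0.6},{"dx":-0.6,"dy":-2,"dz":11,"rx":0,"ry":0,"rz":0,"gripper":0.6},{"dx":-0.6,"dy":-2.6,"dz":14,"rx":0,"ry":0,"rz":0,"gripper":0.6},{"dx":-0.6,"dy":-3.2,"dz":16.5,"rx":0,"ry":0,"rz":0,"gripper":0.6},{"dx":-0.6,"dy":-3.5,"dz":18,"rx":0,"ry":0,"rz":0,"gripper":0.6},{"dx":-0.6,"dy":-3.5,"dz":18,"rx":0,"ry":0,"rz":0,"gripper":0.6}]}}

```text
t: 22.18
eef_pos: [0.6396, 0.1456, 0.1232]
ee_rot: [2.939, -0.558, -0.18]
force: [0.2, 0.0, -1.2]
width: 0.0596
gripper_force: 25.0
```

Emit:
{"fn": "jog_arm", "kwargs": {"targets": [{"dx":0,"dy":-0.1,"dz":0.7,"rx":0,"ry":0,"rz":0,"gripper":0.6},{"dx":0,"dy":-0.3,"dz":1.4,"rx":0,"ry":0,"rz":0,"gripper":0.6},{"dx":0,"dy":-0.4,"dz":2.1,"rx":0,"ry":0,"rz":0,"gripper":0.6},{"dx":0,"dy":-0.6,"dz":2.8,"rx":0,"ry":0,"rz":0,"gripper":0.6},{"dx":0,"dy":-0.7,"dz":3.5,"rx":0,"ry":0,"rz":0,"gripper":0.6},{"dx":0,"dy":-0.8,"dz":4,"rx":0,"ry":0,"rz":0,"gripper":0.6},{"dx":0,"dy":-0.8,"dz":4,"rx":0,"ry":0,"rz":0,"gripper":0.6},{"dx":0,"dy":-0.8,"dz":4,"rx":0,"ry":0,"rz":0,"gripper":0.6}]}}

```text
t: 22.85
eef_pos: [0.6417, 0.1456, 0.1204]
ee_rot: [2.94, -0.558, -0.18]
force: [-0.8, 1.0, -0.8]
width: 0.0596
gripper_force: 25.0
```

```bash
sed -i "s/to('c',-10,-0.8,39.1/to('c',-5,-0.8,38/" held.py; python3 held.py
```

```text
t22.85 d [-0.8  0.3  1.4] rv [ 0.001 -0.     0.001] q [ 0.54  0.31 -0.87  1.41 -0.52 -0.52]
grasp pt in bed mm [-6.3 -0.2 38.8] F bed [ 0.15  0.85 -1.23] F [-0.79  1.01 -0.78] grip 25.000079870224 w 0.0596
scene 242 top plane [ 1.2000e-02 -1.3000e-02  5.0297e+01] dish ctr expected [-2.4 -1.  38.8] lower edge x 20.8
top 62 top plane [ 1.0100e-01 -1.0000e-02  4.9747e+01] dish ctr expected [-2.4 -1.  38.8] lower edge x 26.0
```

Not yet in contact; push 2.5 mm more, gently.

Emit:
{"fn": "jog_arm", "kwargs": {"targets": [{"dx":0,"dy":-0.1,"dz":0.5,"rx":0,"ry":0,"rz":0,"gripper":0.6},{"dx":0,"dy":-0.2,"dz":1,"rx":0,"ry":0,"rz":0,"gripper":0.6},{"dx":0,"dy":-0.3,"dz":1.5,"rx":0,"ry":0,"rz":0,"gripper":0.6},{"dx":0,"dy":-0.4,"dz":2,"rx":0,"ry":0,"rz":0,"gripper":0.6},{"dx":0,"dy":-0.5,"dz":2.4,"rx":0,"ry":0,"rz":0,"gripper":0.6},{"dx":0,"dy":-0.5,"dz":2.4,"rx":0,"ry":0,"rz":0,"gripper":0.6},{"dx":0,"dy":-0.5,"dz":2.4,"rx":0,"ry":0,"rz":0,"gripper":0.6},{"dx":0,"dy":-0.5,"dz":2.4,"rx":0,"ry":0,"rz":0,"gripper":0.6}]}}

```text
t: 23.62
eef_pos: [0.6431, 0.1454, 0.1202]
ee_rot: [2.94, -0.561, -0.18]
force: [-14.4, 0.9, 15.4]
width: 0.0597
gripper_force: 25.0
```

```bash
python3 held.py|head -2
```

```text
t23.62 d [-1.9  0.6  0.5] rv [ 0.001 -0.003  0.001] q [ 0.54  0.31 -0.87  1.42 -0.52 -0.52]
grasp pt in bed mm [-5.4 -0.1 39.9] F bed [-20.63  -1.7   -3.96] F [-14.36   0.9   15.39] grip 25.003235265612602 w 0.0597
```

Emit:
{"fn": "jog_arm", "kwargs": {"targets": [{"dx":0,"dy":0.2,"dz":-0.7,"rx":0,"ry":0,"rz":0,"gripper":0.6},{"dx":0,"dy":0.3,"dz":-1.4,"rx":0,"ry":0,"rz":0,"gripper":0.6},{"dx":-0.5,"dy":0.3,"dz":-1.4,"rx":0,"ry":0,"rz":0,"gripper":0.6},{"dx":-1,"dy":0.3,"dz":-1.4,"rx":0,"ry":0,"rz":0,"gripper":0.6},{"dx":-1.4,"dy":0.3,"dz":-1.4,"rx":0,"ry":0,"rz":0,"gripper":0.6},{"dx":-1.7,"dy":0.3,"dz":-1.4,"rx":0,"ry":0,"rz":0,"gripper":0.6},{"dx":-1.7,"dy":0.3,"dz":-1.4,"rx":0,"ry":0,"rz":0,"gripper":0.6},{"dx":-1.7,"dy":0.3,"dz":-1.4,"rx":0,"ry":0,"rz":0,"gripper":0.6}]}}

```text
t: 24.38
eef_pos: [0.6416, 0.1458, 0.1198]
ee_rot: [2.94, -0.56, -0.18]
force: [-3.3, -1.0, 7.6]
width: 0.0592
gripper_force: 25.0
```

```bash
python3 held.py
```

```text
t24.38 d [-0.4  0.6  1. ] rv [ 0.001 -0.002  0.   ] q [ 0.54  0.31 -0.88  1.42 -0.52 -0.53]
grasp pt in bed mm [-5.8 -0.  38.4] F bed [-8.07 -1.57  1.42] F [-3.31 -0.99  7.59] grip 24.99992072582245 w 0.0592
scene 242 top plane [ 1.7000e-02 -1.3000e-02  4.9676e+01] dish ctr expected [-1.9 -0.8 38.4] lower edge x 20.9
top 64 top plane [ 7.7000e-02 -2.3000e-02  4.9493e+01] dish ctr expected [-1.9 -0.8 38.4] lower edge x 27.1
```

Emit:
{"fn": "jog_arm", "kwargs": {"targets": [{"dx":-0.3,"dy":0,"dz":-0.2,"rx":0,"ry":0,"rz":0,"gripper":0.6},{"dx":-0.6,"dy":0.1,"dz":-0.4,"rx":0,"ry":0,"rz":0,"gripper":0.6},{"dx":-0.9,"dy":0.1,"dz":-0.4,"rx":0,"ry":0,"rz":0,"gripper":0.6},{"dx":-1.2,"dy":0.1,"dz":-0.4,"rx":0,"ry":0,"rz":0,"gripper":0.6},{"dx":-1.4,"dy":0.1,"dz":-0.4,"rx":0,"ry":0,"rz":0,"gripper":0.6},{"dx":-1.4,"dy":0.1,"dz":-0.4,"rx":0,"ry":0,"rz":0,"gripper":0.6},{"dx":-1.4,"dy":0.1,"dz":-0.4,"rx":0,"ry":0,"rz":0,"gripper":0.6},{"dx":-1.4,"dy":0.1,"dz":-0.4,"rx":0,"ry":0,"rz":0,"gripper":0.6}]}}

```text
t: 25.15
eef_pos: [0.6404, 0.1463, 0.119]
ee_rot: [2.941, -0.56, -0.181]
force: [4.2, 0.9, 4.2]
width: 0.0595
gripper_force: 25.0
```

```bash
python3 held.py
```

```text
t25.15 d [1.2 0.9 1.1] rv [ 0.001 -0.001  0.   ] q [ 0.54  0.31 -0.88  1.42 -0.52 -0.53]
grasp pt in bed mm [-5.9  0.3 36.8] F bed [-1.4   1.61  5.61] F [4.24 0.86 4.16] grip 24.998709708452225 w 0.0595
scene 239 top plane [ 3.000e-03 -6.000e-03  4.818e+01] dish ctr expected [-2.  -0.5 36.9] lower edge x 22.4
top 64 top plane [7.5000e-02 5.0000e-03 4.7878e+01] dish ctr expected [-2.  -0.5 36.9] lower edge x 35.0
```

Emit:
{"fn": "jog_arm", "kwargs": {"targets": [{"dx":0.4,"dy":-0.1,"dz":0.3,"rx":0,"ry":0,"rz":0,"gripper":0.6},{"dx":0.4,"dy":-0.1,"dz":0.3,"rx":0,"ry":0,"rz":0,"gripper":0.33},{"dx":0.4,"dy":-0.1,"dz":0.3,"rx":0,"ry":0,"rz":0,"gripper":0.3},{"dx":0.4,"dy":-0.1,"dz":0.3,"rx":0,"ry":0,"rz":0,"gripper":0.27},{"dx":0.4,"dy":-0.1,"dz":0.3,"rx":0,"ry":0,"rz":0,"gripper":0.2},{"dx":0.4,"dy":-0.1,"dz":0.3,"rx":0,"ry":0,"rz":0,"gripper":0.1},{"dx":0.4,"dy":-0.1,"dz":0.3,"rx":0,"ry":0,"rz":0,"gripper":0},{"dx":0.4,"dy":-0.1,"dz":0.3,"rx":0,"ry":0,"rz":0,"gripper":0}]}}

```text
t: 25.92
eef_pos: [0.6395, 0.1456, 0.1175]
ee_rot: [2.939, -0.557, -0.18]
force: [-0.1, -0.5, 0.9]
width: 0.0839
gripper_force: 0.0
```

Emit:
{"fn": "jog_arm", "kwargs": {"targets": [{"dx":0,"dy":0,"dz":-2,"rx":0,"ry":0,"rz":0,"gripper":0},{"dx":0,"dy":0,"dz":-8,"rx":0,"ry":0,"rz":0,"gripper":0},{"dx":0,"dy":0,"dz":-18,"rx":0,"ry":0,"rz":0,"gripper":0},{"dx":2,"dy":0,"dz":-32,"rx":0,"ry":0,"rz":0,"gripper":0},{"dx":5,"dy":0,"dz":-48,"rx":0,"ry":0,"rz":0,"gripper":0},{"dx":8,"dy":0,"dz":-64,"rx":0,"ry":0,"rz":0,"gripper":0},{"dx":12,"dy":0,"dz":-80,"rx":0,"ry":0,"rz":0,"gripper":0},{"dx":16,"dy":0,"dz":-95,"rx":0,"ry":0,"rz":0,"gripper":0}]}}

```text
t: 26.58
eef_pos: [0.6075, 0.1713, 0.2061]
ee_rot: [2.94, -0.557, -0.18]
force: [0.3, 0.7, 1.0]
width: 0.088
gripper_force: 0.0
```

```bash
python3 chk.py pics/c9.png 48
```

```text
t26.58 d [-39.   -0.5 101.3] rv [0.001 0.001 0.002] q [ 0.77  0.18 -0.78  0.98 -0.71 -0.23]
grasp pt in bed mm [-99.3  18.9  51.7] F bed [-0.74  0.8   0.7 ] F [0.34 0.75 1.  ] grip 0.0 w 0.088
scene 328 top z [-4.0000e-03 -5.0000e-03  4.8261e+01] pct [[-29.0, -28.3, 44.7], [21.3, 28.6, 51.3]]
foot-top pts x<22: 89 [ 0.2 10.2]
top 183 top z [2.4000e-02 5.0000e-03 4.7654e+01] pct [[-31.7, -27.2, 44.1], [20.7, 27.8, 49.5]]
foot-top pts x<22: 55 [1.2 9.2]
```

View pics/c9.png

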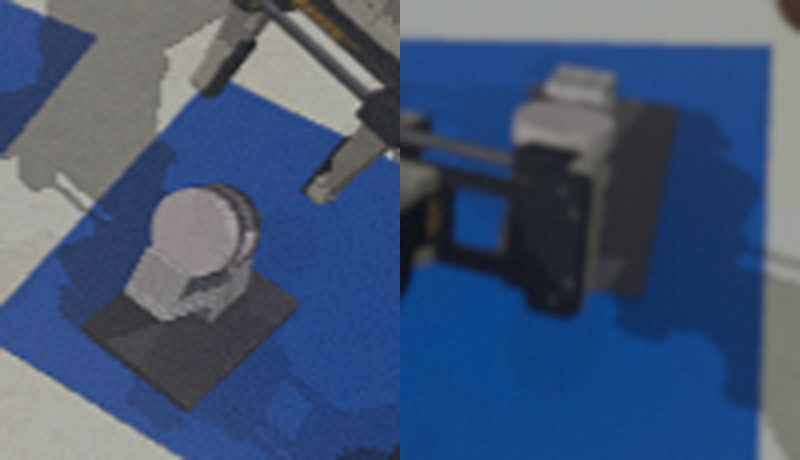

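The last picture shows the upper dish flat at crop (195,230), tucked under the toe. The lower dish is directly behind it, and the gripper is clear. The measured height of 48.2 mm and the edges agree with home.

```bash
python3 -c "
from station import arm
print(arm.job_done())"
```

```text
the job is handed in; nothing more can be done
None
```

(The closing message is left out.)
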